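# Kit the latch parts and lock the stack of half-turned bins

## Task

Ready the kit carrier for the next station: take the nested bin out of the bottom bin, put every latch part on the bench (bearing block, cam, damper) into the bottom bin, then stack all the other bins squarely on it, each turned half a turn to the one beneath so that it rests on the ledges instead of nesting. Last of all, slide the carrier's bolt fully home into its keeper. Leave the other things on the bench where they are.

Things in the scene. Friction and masses are not known exactly. Their poses are not given: they have to be found in the camera images.
- carrier: Aluminium plate, fixed, 8 mm thick, bolt end towards the robot. Origin: underside, at the centre of the bottom bin's place; x points away from the bolt end, y is the way the bolt is drawn back (tongue of the plate, to y = 230 mm). Curbs (top 24 mm over the bench) hold the bottom bin with 3 mm play at rear and sides; the home bolt bars the front.
- bin_base: Bottom bin, loose in the carrier (underside 8 mm over the bench). Grey plastic stack-nest bin, 180 g. Origin: centre of underside, z up; FRONT is its -x, at the carrier's bolt end. 140 (x) x 66 (y) x 62 mm tall, 3 mm walls and floor. Tub z 0-28 mm, 102 x 46 mm inside; step; upright band z 32-62 mm, 134 x 60 mm inside, flat long sides to pinch across the 66 mm width.
- bin_base_front (a point): Top of bin_base's pull lip (44 mm wide, sticks out 14 mm at the front end, with a blank white card): 77 mm in front of the bin's centre, 58 mm above its underside
- bin_base_ledge (a point): Top of the front ledge inside bin_base, 54 mm above its underside. Every bin has three such ledges, reaching 10 mm in from the end walls: one 24 mm wide in the middle of the front end, two in the corners of the rear end; outside low on the tub are ribs, two at the front corners and one in the middle at the rear.
- bin_a: Bin like bin_base (same shape, origin, axes). At the start nested in bin_base, facing the same way: it has slipped between the ledges, underside 34 mm above bin_base's. Turned half a turn (facing the opposite way) its ribs rest on the lower bin's ledges: underside 54 mm above the lower one's, sunk 8 mm below the lower rim, about 4 mm play all round.
- bin_c: Bin like bin_base (same shape, origin, axes), standing empty on the bench; may be absent (None)
- bin_d: Bin like bin_base (same shape, origin, axes), standing empty on the bench; may be absent (None)
- mat: Empty black rubber mat fixed to the bench, 130 (x) x 190 (y) x 3 mm thick, origin at the centre of its underside: room to set a bin down for a while
- bearing_block: Bronze bearing block (a latch part) on the bench, 32 (x) x 20 (y) x 22 mm tall, 90 g, origin at the centre of its underside; may be absent (None)
- cam: White nylon cam (a latch part) lying on the bench, egg-shaped: round of radius 10 mm about the origin (underside), nose reaching 17 mm towards its own +x; 20 mm across in y, 18 mm thick; may be absent (None)
- damper: Black rubber damper (a latch part) on the bench: upright cylinder 22 mm in diameter, 18 mm tall, with a steel stud 8 mm in diameter and 6 mm long on top; origin at the centre of its underside; may be absent (None)
- bolt (a joint): Barrel bolt of the carrier, in m: 0 drawn back, 0.075 fully home in its keeper. It slides along the carrier's -y direction with about 2 N of friction and stays where it is left; starts at 0 to 0.012
- bolt_knob (a point): Top centre of the bolt's upright black round knob, 62 mm above the bench; moves with the bolt. Knob 16 mm in diameter, 28 mm tall, on an 8 mm neck; it stands on a 10 mm bar, axis 44 mm below this point, that reaches 40 mm sideways to the rod's tail. In the carrier's frame the knob is at x = -114 mm, y = 205 mm drawn back, y = 130 mm home
- bin_a_front (a point): Top of bin_a's pull lip: 77 mm in front of the bin's centre, 58 mm above its underside
- bin_c_front (a point): Top of bin_c's pull lip: 77 mm in front of the bin's centre, 58 mm above its underside
- bin_d_front (a point): Top of bin_d's pull lip: 77 mm in front of the bin's centre, 58 mm above its underside
- roller_arm: Bystander, not part of the job, leave it where it is: galvanised roller arm, 90 x 18 mm, lying flat with a roller 22 mm in diameter, on the bench
- latch_hook: Bystander, not part of the job, leave it where it is: flat steel latch hook about 90 mm long, on the bench
- oil_bottle: Bystander, not part of the job, leave it where it is: small oil bottle, 44 mm in diameter, 120 mm tall, on the bench
- driver: Bystander, not part of the job, leave it where it is: screwdriver, lying, on the bench
- collar: Bystander, not part of the job, leave it where it is: steel collar 44 mm in diameter, 16 mm tall, on the bench
- setting_block: Bystander, not part of the job, leave it where it is: steel setting block 50 x 30 x 20 mm, on the bench

How it is judged:
On the way, in this order (a step that is already met when the one before it is completed fails the run):
1. every latch part lies in the bottom bin (x of bearing_block in the frame of bin_base between -0.056 and 0.056 m and y of bearing_block in the frame of bin_base between -0.029 and 0.029 m and z of bearing_block in the frame of bin_base between -0.002 and 0.048 m and x of cam in the frame of bin_base between -0.056 and 0.056 m and y of cam in the frame of bin_base between -0.029 and 0.029 m and z of cam in the frame of bin_base between -0.002 and 0.048 m and x of damper in the frame of bin_base between -0.056 and 0.056 m and y of damper in the frame of bin_base between -0.029 and 0.029 m and z of damper in the frame of bin_base between -0.002 and 0.048 m), for 0.2 s.
2. all the other bins are stacked on the bottom bin, each half turned and resting on the ledges of the one beneath (horizontal distance between each of bin_a, bin_c, bin_d and bin_base below 0.016 m and angle between each of bin_a, bin_c, bin_d's own z axis and vertical below 0.06 rad and angle between the x axis of each of bin_a, bin_c, bin_d and the x axis of bin_base, either way round below 0.15 rad and ((z of bin_a in the frame of bin_base between 0.05 and 0.058 m and x of bin_a_front in the frame of bin_base above 0.05 m) or (z of bin_a in the frame of bin_base between 0.104 and 0.112 m and x of bin_a_front in the frame of bin_base below -0.05 m) or (z of bin_a in the frame of bin_base between 0.158 and 0.166 m and x of bin_a_front in the frame of bin_base above 0.05 m)) and ((z of bin_c in the frame of bin_base between 0.05 and 0.058 m and x of bin_c_front in the frame of bin_base above 0.05 m) or (z of bin_c in the frame of bin_base between 0.104 and 0.112 m and x of bin_c_front in the frame of bin_base below -0.05 m) or (z of bin_c in the frame of bin_base between 0.158 and 0.166 m and x of bin_c_front in the frame of bin_base above 0.05 m)) and ((z of bin_d in the frame of bin_base between 0.05 and 0.058 m and x of bin_d_front in the frame of bin_base above 0.05 m) or (z of bin_d in the frame of bin_base between 0.104 and 0.112 m and x of bin_d_front in the frame of bin_base below -0.05 m) or (z of bin_d in the frame of bin_base between 0.158 and 0.166 m and x of bin_d_front in the frame of bin_base above 0.05 m))), for 0.2 s.
3. the bolt is home in its keeper (value of joint bolt above 0.07 m), for 0.2 s.
At the end, for the whole second after the job is handed in: Bottom bin in the carrier (10 mm) with every latch part in it; each other bin level in the stack, within 16 mm of it in plan, facing opposite to the bin beneath (0.15 rad), underside 54, 108 or 162 mm (4 mm) above the bottom bin's; bolt at least 70 of 75 mm home; all at rest (all of step 1 and all of step 2 and x of bin_base in the frame of carrier between -0.01 and 0.01 m and y of bin_base in the frame of carrier between -0.01 and 0.01 m and z of bin_base in the frame of carrier below 0.013 m and angle between bin_base's own z axis and vertical below 0.06 rad and value of joint bolt above 0.07 m and linear speed of each of bin_a, bin_c, bin_d, bearing_block, cam, damper, bin_base below 0.02 m/s); the robot touches nothing.
It fails at once if a bystander is moved by more than 30 mm (distance of any of roller_arm, latch_hook, oil_bottle, driver, collar, setting_block from where it was at the start of the episode above 0.03 m).
Of bearing_block, cam, damper only 2 to 3 are there at a start; the rules pass over those that are not, and their reading is None.
Of bin_c, bin_d only 1 to 2 are there at a start; the rules pass over those that are not, and their reading is None.
At some moment in a run one of bearing_block, cam, damper may be knocked a few centimetres aside while the robot is not near it.
It also fails if it takes over 210 s, if anything falls off the work surface, if the arm or the gripper's body presses on something with over 40 N, if the wrist force passes 120 N, or if a joint passes its speed limit or range.

## Robot

A 7-joint arm with a two-finger parallel gripper is mounted at the origin on the work surface. World frame = base frame: x ahead of the robot, y to its left, z up, the work surface at z = 0. Lengths are in m, angles in rad, forces in N, time in s.
With the tool pointing down it reaches from about 0.4 to 0.85 m from the base axis. Payload 4.5 kg.
Tool frame: the origin (TCP) lies on the centre line of the jaws, within the pads' length; the fingertips stand ahead of it and the grasp point (between the pads) lies 3 mm ahead of it (r.finger_overhang is the z of the fingertips in the tool frame, in m); z points along the fingers, y is the direction in which the jaws open and shut (so a half turn about z gives the same grasp; the last joint's range is limited). The gripper opens to 88 mm and grips with 3 to 60 N. Pads are 18 mm wide; open, the fingers measure 123 mm over their backs; the gripper's body (75 mm by 187 mm) begins 45 mm behind the grasp point.
Start: joints at [1.158, 0.689, -0.195, 1.565, 0.157, 0.902, -0.215], TCP at [0.27, -0.564, 0.261] pointing down, gripper open.
Joint ranges: [-3.01, 3.01], [-0.46, 2.08], [-1.47, 1.51], [0.13, 2.56], [-1, 4.14], [0.04, 2.09], [-2.66, 2.66]. Speed limits (rad/s): [2.57, 2.57, 3.14, 3.14, 3.14, 3.14, 3.14].

## Interface

Orientations are given as a unit quaternion [x, y, z, w].
In Python, from plant import get_state, snapshot, camera_model, workorder, boxes_of, mark_of, r gives the robot as it stands.
- The arm moves only by the tool jog_arm, never from a script. Its argument "rows" is a list of rows, each a list of 2 entries, a list of its own where there are three numbers: the shift along the tool's x, y, z normalised to -1 to 1, where 1 is 75 cm, then the turn about the tool's z normalised to -1 to 1, where 1 is 2 rad. A call has 1 to 20 rows; each row is the pose to reach, as a shift and turn from the pose commanded when the call began, along the tool's axes at that moment; what a row does not reach only later rows make up. A row lasts 1/12 s, in which the tool goes at most 41.7 mm and 7.16 degrees, less where a joint would pass 70% of its speed; a pose out of reach is approached as far as the arm can. A call with a number of a shift or a turn outside -1 to 1 is refused whole. A call with a gripper value outside its range is refused whole. "gripper" is the finger opening in mm, from 0 to 88.1, set as the call begins (left out, the last holds). The fingers move at their own pace and stop on an object; "newtons" is the grip in N (left out, the last holds). Time passes only in rows, so rows that repeat a pose let the fingers close. It gives the time, the measured TCP pose, the force and the opening at its end, in the units of the state.
- get_state(): the state, without advancing time (a new reading comes with each control period).
- snapshot(name): name is "scene" or "top"; returns the picture (420x560x3 uint8, red, green, blue); there is no depth.
- camera_model(name): a dict with "mtx" (3x3 intrinsics, pixels), "extrinsics" (4x4, takes a point from camera to world coordinates). Camera axes: x right, y up, looking along -z (the intrinsics and any distortion apply to the point x, -y, -z); pixel columns grow to the right and rows downward; lengths in m; the calibration is good to about 2 mm. A picture is of the moment at which its call begins. camera_model takes no time and is no camera call.
- workorder.finish_job(): hands the job in, once; it reports no verdict.
Trained networks look in the newest picture that a camera, given by its name, has taken for a name from the list of things; names that differ only in an ending like _2 or _b are one class to them, and where a whole thing is asked for, a point or a joint stands for the part that bears it (a point fixed in the world has none). Each returns a list of dicts, best first, with "p" (0 to 1); they miss things now and then, are a little off and sometimes report something else, mostly with a low value. They report only what shows in the picture. A call takes as long as a camera call.
- boxes_of(thing, camera): "rect" ([left, top, right, bottom] in pixels, round what is visible of it).
- mark_of(thing, camera): "pixel" ([row, column] in pixels: a listed point, or the origin of a listed thing).
The state is a dict: "clock": time; "q": joint angles; "qd": joint speeds; "joint_torque": joint torques, N m; "tool_pos": TCP position; "eef_rot": TCP orientation; "contact_force": force on the tool from outside, world axes, zero at the start; "moment": the same for the moment, N m; "opening": opening from 0.0 (shut) to 1.0 (fully open).
Only numpy, scipy, OpenCV 4.12 (cv2) and the standard library are available. Lean on these libraries where they do the work, as an engineer would, in place of code of your own. Each camera call takes 0.05 s, during which the arm holds its last target.

## Working session

There is one attempt and no reset: what is moved stays moved. The work goes in short steps, Python scripts to look and compute and a tool call to move; the robot and the scene stay as the last step left them, time stands still between calls to the robot, and variables do not carry over. Pictures are saved under pics/ and viewed, and the job is handed in when it is done.

Besides the shell and the picture viewer there is one more tool, called after ">>>" as name([rows], argument=value, ...), one row to a line, values as JSON. jog_arm: Moves the arm, as the interface text tells. Scaled input: -1 to 1 covers 75 cm each way for a shift and 2 rad each way for a turn. Its arguments: {"type":"object","properties":{"rows":{"type":"array"},"gripper":{"type":"number"},"newtons":{"type":"number"}},"required":["rows"]}

```bash
ls; mkdir -p pics; python3 - <<'E'
from plant import *
import cv2,json
s=get_state();print(s)
print(r.finger_overhang)
for c in("scene","top"):
    im=snapshot(c);cv2.imwrite(f"pics/{c}0.png",im[:,:,::-1]);m=camera_model(c);print(c,m)
E
```

```text
pics
{'clock': 0.0, 'q': array([ 1.15779058,  0.68997632, -0.1945172 ,  1.56633786,  0.15729568,
        0.90247209, -0.21511541]), 'qd': array([-0.00136116,  0.00066219,  0.0014431 ,  0.0011428 ,  0.00147583,
        0.00113644,  0.00088264]), 'joint_torque': array([-2.20872180e-04, -5.27551746e+01, -1.26656268e+00, -1.53425735e+01,
       -5.25402557e-02,  6.64131498e-03,  1.62667666e-04]), 'tool_pos': array([ 0.26976434, -0.56313775,  0.25991649]), 'eef_rot': array([ 9.75141259e-01,  2.21582292e-01, -2.58922356e-04, -8.63259806e-04]), 'contact_force': array([-0.51365186, -0.94478146,  0.91473029]), 'moment': array([-0.02321903,  0.00156316, -0.01292913]), 'opening': 0.9974986786618275}
0.022
scene {'mtx': array([[543.59682561,   0.        , 276.18624916],
       [  0.        , 543.59682561, 209.04665197],
       [  0.        ,   0.        ,   1.        ]]), 'extrinsics': array([[-0.29214956, -0.71024206,  0.64047237,  1.5867363 ],
       [ 0.95617188, -0.20319568,  0.2108242 ,  0.26329299],
       [-0.01959499,  0.67399387,  0.73847701,  1.20100983],
       [ 0.        ,  0.        ,  0.        ,  1.        ]])}
top {'mtx': array([[381.06484132,   0.        , 281.59228653],
       [  0.        , 381.06484132, 201.77566016],
       [  0.        ,   0.        ,   1.        ]]), 'extrinsics': array([[-9.44821453e-04,  9.67748979e-01, -2.51914709e-01,
         4.10248136e-01],
       [-9.99999187e-01, -6.98727984e-04,  1.06634262e-03,
        -5.14001543e-02],
       [ 8.55932126e-04,  2.51915512e-01,  9.67748853e-01,
         9.27432446e-01],
       [ 0.00000000e+00,  0.00000000e+00,  0.00000000e+00,
         1.00000000e+00]])}
```

View pics/scene0.png

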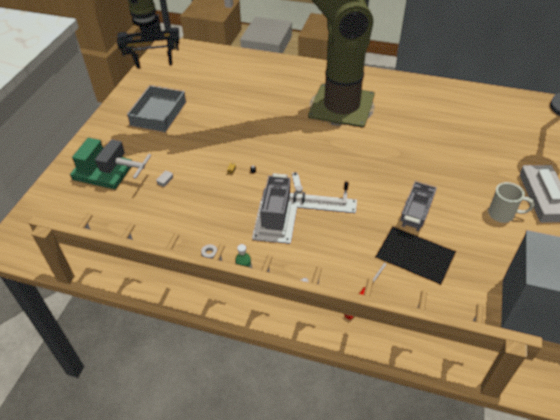

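View pics/top0.png

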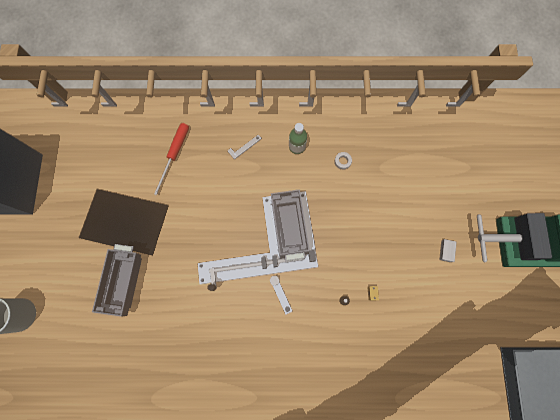

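```bash
cat > h.py <<'E'
from plant import *
import numpy as np, cv2
from scipy.spatial.transform import Rotation as R
def proj(c,P):
    m=camera_model(c);T=np.linalg.inv(m["extrinsics"])
    P=np.atleast_2d(P);q=P@T[:3,:3].T+T[:3,3]
    q=np.c_[q[:,0],-q[:,1],-q[:,2]]@m["mtx"].T
    return q[:,:2]/q[:,2:]   # col,row
def ray(c,col,row):
    m=camera_model(c);d=np.linalg.solve(m["mtx"],[col,row,1.]);d=np.array([d[0],-d[1],-d[2]])
    E=m["extrinsics"];return E[:3,3],E[:3,:3]@d
def atz(c,col,row,z):
    o,d=ray(c,col,row);return o+d*(z-o[2])/d[2]
def tri(a,b):
    # a=(c,col,row)
    o1,d1=ray(*a);o2,d2=ray(*b)
    A=np.c_[d1,-d2];t=np.linalg.lstsq(A,o2-o1,rcond=None)[0]
    p=o1+d1*t[0];q=o2+d2*t[1];return (p+q)/2,np.linalg.norm(p-q)
def save(n,im,**k): cv2.imwrite(f"pics/{n}.png",im[:,:,::-1])
def tool():
    s=get_state();Rm=R.from_quat(s["eef_rot"]).as_matrix();return s["tool_pos"],Rm
def cmd(target,yaw=None,frm=None):
    """shift/turn numbers to take tool to target (TCP), yaw = direction of tool x axis in world"""
    p,Rm=tool() if frm is None else frm
    d=Rm.T@(np.array(target)-p)/.75
    y0=np.arctan2(Rm[1,0],Rm[0,0])
    # tool z down: turning +about tool z decreases world yaw
    t=0 if yaw is None else -((yaw-y0+np.pi/2)%np.pi-np.pi/2)/2
    return np.round(d,4),round(t,4),np.degrees(y0)
E
python3 - <<'E'
from h import *
for t in ["bin_base","bin_a","bin_c","bin_d","bin_a_front","bin_c_front","bin_d_front","bin_base_front","mat","bearing_block","cam","damper","bolt_knob","carrier"]:
    for c,z in (("scene",0),("top",0)):
        for d in mark_of(t,c)[:3]:
            px=d["pixel"];print(t,c,round(d["p"],2),np.round(px,1),atz(c,px[1],px[0],z).round(3))
print(get_state()["clock"])
E
```

```text
bin_base scene 0.8 [217.3 275.9] [ 0.577 -0.071  0.   ]
bin_base top 0.15 [250.1 445.4] [ 0.53  -0.451  0.   ]
bin_a scene 0.85 [208.6 278.7] [ 0.541 -0.073  0.   ]
bin_a scene 0.81 [217.8 413.2] [0.468 0.317 0.   ]
bin_a scene 0.59 [186.6 297.3] [ 0.437 -0.044  0.   ]
bin_a top 0.9 [283.3 126.4] [0.451 0.317 0.   ]
bin_a top 0.78 [229.3 290.8] [ 0.581 -0.075  0.   ]
bin_a top 0.56 [285.  205.9] [0.447 0.128 0.   ]
bin_c scene 0.85 [208.6 278.7] [ 0.541 -0.073  0.   ]
bin_c scene 0.81 [217.8 413.2] [0.468 0.317 0.   ]
bin_c scene 0.59 [186.6 297.3] [ 0.437 -0.044  0.   ]
bin_c top 0.9 [283.3 126.4] [0.451 0.317 0.   ]
bin_c top 0.78 [229.3 290.8] [ 0.581 -0.075  0.   ]
bin_c top 0.56 [285.  205.9] [0.447 0.128 0.   ]
bin_d scene 0.85 [208.6 278.7] [ 0.541 -0.073  0.   ]
bin_d scene 0.81 [217.8 413.2] [0.468 0.317 0.   ]
bin_d scene 0.59 [186.6 297.3] [ 0.437 -0.044  0.   ]
bin_d top 0.9 [283.3 126.4] [0.451 0.317 0.   ]
bin_d top 0.78 [229.3 290.8] [ 0.581 -0.075  0.   ]
bin_d top 0.56 [285.  205.9] [0.447 0.128 0.   ]
bin_a_front scene 0.94 [175.9 280.1] [ 0.406 -0.109  0.   ]
bin_a
[... 511 characters left out ...]
scene 0.52 [172.7 231.5] [ 0.434 -0.263  0.   ]
bearing_block top 0.42 [296.7 374.2] [ 0.42  -0.271  0.   ]
damper scene 0.62 [168.9 255.2] [ 0.397 -0.195  0.   ]
damper top 0.42 [246.8 120.9] [0.538 0.34  0.   ]
damper top 0.4 [303.2 343.6] [ 0.405 -0.198  0.   ]
damper top 0.39 [285.3 209.4] [0.446 0.12  0.   ]
bolt_knob top 0.9 [286.8 211.9] [0.443 0.113 0.   ]
bolt_knob top 0.19 [226.1 290. ] [ 0.589 -0.073  0.   ]
carrier scene 0.66 [217.8 275.7] [ 0.579 -0.071  0.   ]
carrier scene 0.23 [168.4 232.7] [ 0.414 -0.266  0.   ]
carrier top 0.96 [230.4 293.2] [ 0.579 -0.081  0.   ]
carrier top 0.73 [231.6 291.6] [ 0.576 -0.077  0.   ]
carrier top 0.65 [248.9 444.4] [ 0.533 -0.449  0.   ]
1.5
```

```bash
python3 - <<'E'
import cv2
a=cv2.imread("pics/top0.png");b=cv2.imread("pics/scene0.png")
f=lambda i,x,y,w,h,s:cv2.resize(i[y:y+h,x:x+w],None,fx=s,fy=s,interpolation=cv2.INTER_CUBIC)
cv2.imwrite("pics/t1.png",f(a,190,180,200,150,4));cv2.imwrite("pics/t2.png",f(a,70,180,133,150,4));cv2.imwrite("pics/s1.png",f(b,200,140,200,150,4))
cv2.imwrite("pics/s2.png",f(b,360,140,130,150,4))
E
```

```text
(no output)
```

View pics/t1.png

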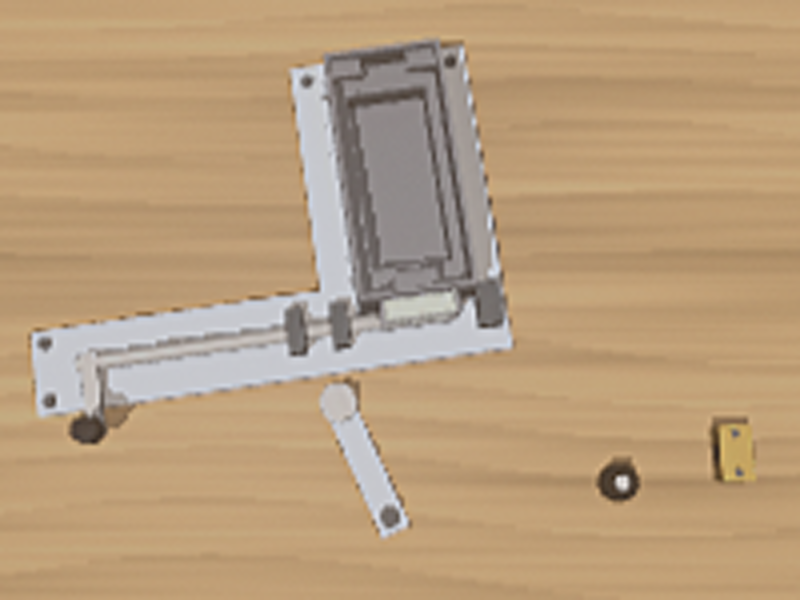

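View pics/t2.png

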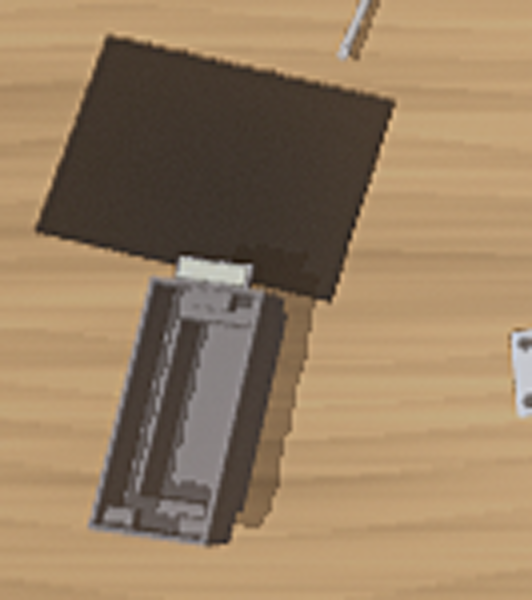

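View pics/s1.png

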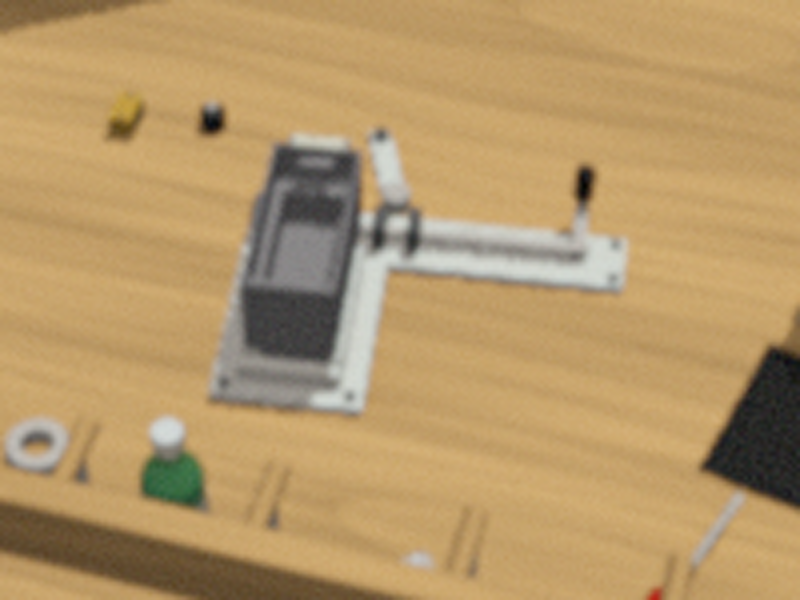

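View pics/s2.png

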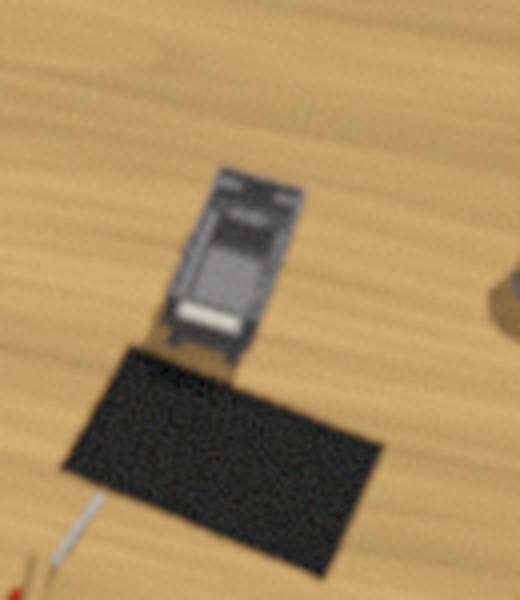

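```bash
cat >> h.py <<'E'
def crop(src,name,x,y,w,h,s):
    i=src[:,:,::-1][y:y+h,x:x+w]
    i=cv2.resize(i,None,fx=s,fy=s,interpolation=cv2.INTER_CUBIC)
    for k in range(0,w,10): cv2.putText(i,str(x+k),(k*s,8),0,.3,(0,0,255),1);cv2.line(i,(k*s,8),(k*s,14),(0,0,255),1)
    for k in range(0,h,10): cv2.putText(i,str(y+k),(0,k*s+4),0,.3,(0,0,255),1)
    cv2.imwrite(f"pics/{name}.png",i)
E
python3 - <<'E'
from h import *
a=cv2.imread("pics/top0.png")[:,:,::-1];b=cv2.imread("pics/scene0.png")[:,:,::-1]
crop(a,"c1",255,185,70,90,6);crop(a,"c2",85,240,65,80,7);crop(b,"c3",245,165,65,80,7)
E
```

```text
(no output)
```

View pics/c1.png

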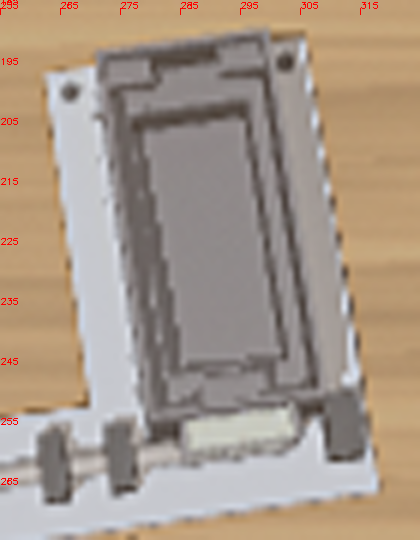

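View pics/c2.png

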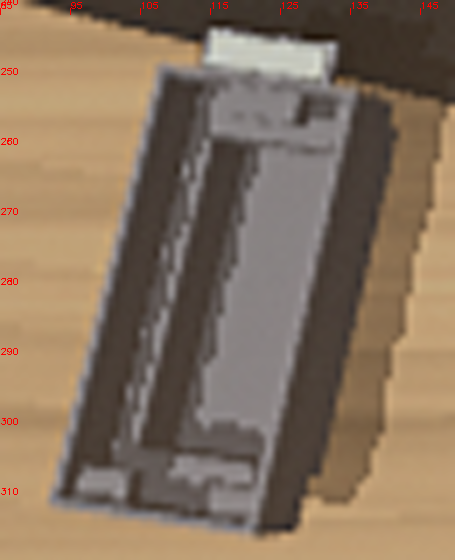

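View pics/c3.png

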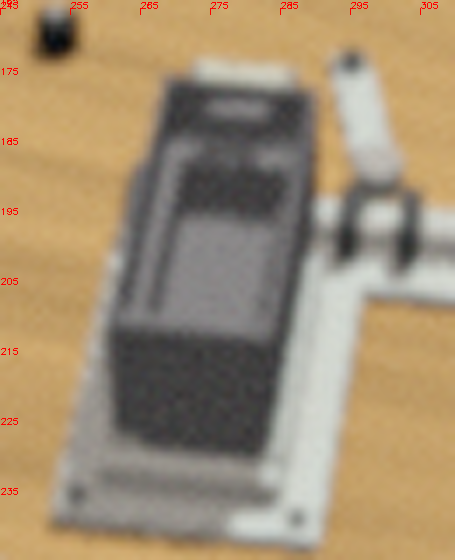

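```bash
cat >> h.py <<'E'
from scipy.optimize import least_squares
def fitrect(obs,z,L=.14,W=.066,x0=(0.5,0,0)):
    # obs: list of (cam, sx, sy, col,row); sx=+1 toward bin +x
    def f(p):
        c,s=np.cos(p[2]),np.sin(p[2]);e=[]
        for cam,sx,sy,u,v in obs:
            a,b=sx*L/2,sy*W/2
            e+=list(proj(cam,[p[0]+c*a-s*b,p[1]+s*a+c*b,z])[0]-[u,v])
        return e
    r_=least_squares(f,x0,loss="soft_l1");return r_.x,np.round(f(r_.x),1)
E
python3 - <<'E'
from h import *
# bin_a: +x away from robot (up in top), +y left
T=[("top",1,1,270.8,193.2),("top",1,-1,299.3,189.6),("top",-1,-1,308.3,250.5),("top",-1,1,279.6,256.3)]
S=[("scene",1,-1,260.3,211),("scene",1,1,285,212.5),("scene",-1,-1,268.2,175.7),("scene",-1,1,289.6,177.7)]
for o in (T,S,T+S): print(fitrect(o,.104))
# bench bin: front toward +x => bin x toward robot. bin +y = right in top img
C=[("top",-1,-1,107.5,249),("top",-1,1,135.6,252.7),("top",1,-1,92,311.3),("top",1,1,121.5,315.6)]
print(fitrect(C,.062,x0=(.47,.3,3)))
E
```

```text
(array([ 0.57918872, -0.06962979,  0.14030109]), array([-0.4,  0.3,  0.1, -0.1,  1. ,  0.6, -0.5, -0.9]))
(array([ 0.57966862, -0.06787607,  0.17060423]), array([ 0.3,  0.1, -0.3,  0.6, -0.6, -0.2,  0.7, -0.5]))
(array([ 0.57924244, -0.06895634,  0.15128067]), array([-1. ,  0.4, -0.5, -0.2,  1. ,  0.3, -0.5, -0.8, -0.5, -0.3, -1.2,
        0.5, -0.4, -0.5,  0.8, -0.5]))
(array([0.45260007, 0.32003239, 3.0117952 ]), array([-0.1, -0.6,  0.3, -0.6, -0.1,  0.6, -0. ,  0.4]))
```

```bash
python3 - <<'E'
from h import *
def an(a,b,z=.008,c="top"):
    p,q=atz(c,*a,z),atz(c,*b,z);d=q-p;print(p.round(3),q.round(3),np.arctan2(d[1],d[0]).round(4), (np.arctan2(d[1],d[0])-np.pi/2).round(4))
an((318,266.7),(199.5,283.7)); an((269.5,252.5),(198,263)); an((269.8,254),(263,197)); an((317.8,266.5),(306,191))
# knob
for z in(.062,): 
    print(atz("top",211.5,287,z))
b=mark_of("bolt_knob","top")
print(b[:1])
# knob scene s1 top (585,168)/4
print(tri(("scene",200+585/4,140+170/4),("top",211.5,287)))
for t in("damper","bearing_block"):
  for c in("scene","top"):
    for d in boxes_of(t,c)[:2]: print(t,c,d)
E
```

```text
[ 0.489 -0.139  0.008] [0.45  0.142 0.008] 1.7104 0.1396
[ 0.523 -0.023  0.008] [0.498 0.148 0.008] 1.7158 0.145
[ 0.52  -0.024  0.008] [ 0.662 -0.006  0.008] 0.1257 -1.4451
[ 0.49  -0.139  0.008] [ 0.678 -0.114  0.008] 0.1323 -1.4385
[0.44037339 0.10324827 0.062     ]
[{'pixel': [286.8, 211.9], 'p': 0.9}]
(array([0.43996775, 0.10490324, 0.06115528]), np.float64(0.003091334270945232))
damper scene {'rect': [251.7, 167.2, 255.2, 172.1], 'p': 0.52}
damper top {'rect': [340.0, 297.8, 349.9, 303.0], 'p': 0.54}
bearing_block scene {'rect': [226.7, 163.1, 234.5, 176.3], 'p': 0.46}
bearing_block top {'rect': [369.9, 288.7, 381.2, 299.5], 'p': 0.7}
bearing_block top {'rect': [271.3, 188.8, 308.2, 260.3], 'p': 0.29}
```

```bash
python3 - <<'E'
from h import *
p,Rm=tool();print(Rm.round(3))
print(cmd([.579,-.069,.22],.14)); print(cmd([.579,-.069,.099],.14))
E
```

```text
[[ 0.902  0.432  0.   ]
 [ 0.432 -0.902 -0.   ]
 [ 0.     0.    -1.   ]]
(array([ 0.6564, -0.4168,  0.0543]), np.float64(0.1534), np.float64(25.601454037450445))
(array([ 0.6564, -0.4168,  0.2156]), np.float64(0.1534), np.float64(25.601454037450445))
```

>>> jog_arm([
  [[0.6564,-0.4168,0.0543],0.1534],
  [[0.6564,-0.4168,0.0543],0.1534],
  [[0.6564,-0.4168,0.0543],0.1534],
  [[0.6564,-0.4168,0.0543],0.1534],
  [[0.6564,-0.4168,0.0543],0.1534],
  [[0.6564,-0.4168,0.0543],0.1534],
  [[0.6564,-0.4168,0.0543],0.1534],
  [[0.6564,-0.4168,0.0543],0.1534],
  [[0.6564,-0.4168,0.0543],0.1534],
  [[0.6564,-0.4168,0.0543],0.1534],
  [[0.6564,-0.4168,0.0543],0.1534],
  [[0.6564,-0.4168,0.0543],0.1534],
  [[0.6564,-0.4168,0.0543],0.1534],
  [[0.6564,-0.4168,0.0543],0.1534],
  [[0.6564,-0.4168,0.0543],0.1534],
  [[0.6564,-0.4168,0.0543],0.1534],
  [[0.6564,-0.4168,0.0543],0.1534],
  [[0.6564,-0.4168,0.0543],0.1534],
], gripper=88, newtons=20)

```text
clock: 3.25
tool_pos: [0.5782, -0.0712, 0.2201]
eef_rot: [0.998, 0.069, -0.0, 0.001]
contact_force: [-0.6, -0.1, -0.5]
opening: 1.001
```

```bash
python3 - <<'E'
from h import *
print(get_state()["clock"],tool()[0]); print(cmd([.579,-.069,.099],.14))
im=snapshot("scene");crop(im,"d1",220,90,120,130,5)
E
```

```text
3.25 [ 0.57815973 -0.07117811  0.2200635 ]
(array([ 0.0017, -0.003 ,  0.1614]), np.float64(-0.0014), np.float64(7.865732102122071))
```

View pics/d1.png

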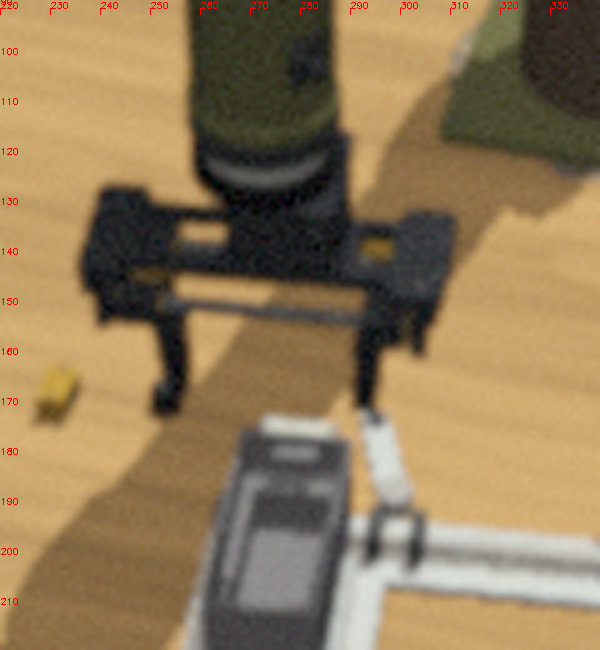

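>>> jog_arm([
  [[0.0017,-0.003,0.05],0],
  [[0.0017,-0.003,0.1],0],
  [[0.0017,-0.003,0.13],0],
  [[0.0017,-0.003,0.145],0],
  [[0.0017,-0.003,0.155],0],
  [[0.0017,-0.003,0.1614],0],
  [[0.0017,-0.003,0.1614],0],
])

```text
clock: 3.88
tool_pos: [0.5802, -0.0672, 0.0992]
eef_rot: [0.998, 0.07, 0.0, 0.0]
contact_force: [1.2, -0.2, -0.3]
opening: 0.997
```

>>> jog_arm([
  [[0,0,0],0],
  [[0,0,0],0],
  [[0,0,0],0],
  [[0,0,0],0],
  [[0,0,0],0],
  [[0,0,0],0],
  [[0,0,0],0],
  [[0,0,0],0],
], gripper=55, newtons=20)

```text
clock: 4.55
tool_pos: [0.5806, -0.0669, 0.0999]
eef_rot: [0.998, 0.07, 0.001, 0.0]
contact_force: [-0.8, -1.0, 6.3]
opening: 0.747
```

>>> jog_arm([
  [[0,0,-0.02],0],
  [[0,0,-0.05],0],
  [[0,0,-0.1],0],
  [[0,0,-0.15],0],
  [[0,0,-0.18],0],
  [[0,0,-0.18],0],
  [[0,0,-0.18],0],
])

```text
clock: 5.13
tool_pos: [0.5803, -0.0665, 0.2349]
eef_rot: [0.998, 0.07, 0.001, 0.0]
contact_force: [-0.0, -0.6, -2.2]
opening: 0.746
```

```bash
python3 - <<'E'
from h import *
for k in range(4):
    im=snapshot("scene");t,M=tool();print(get_state()["clock"],t.round(4),np.arctan2(M[1,0],M[0,0]).round(4),get_state()["contact_force"].round(1))
a=snapshot("top");crop(im,"d2",220,90,120,130,5)
crop(a,"d3",185,180,135,110,5)
E
```

```text
5.1833 [ 0.5792 -0.0664  0.2334] 0.1402 [-0.2  0.2 -2.1]
5.2333 [ 0.5787 -0.0664  0.2325] 0.1403 [-0.   0.5 -1.8]
5.2833 [ 0.5786 -0.0664  0.2322] 0.1403 [ 0.2  0.3 -1.7]
5.3333 [ 0.5787 -0.0664  0.2321] 0.1403 [ 0.2 -0.4 -2.6]
```

View pics/d2.png

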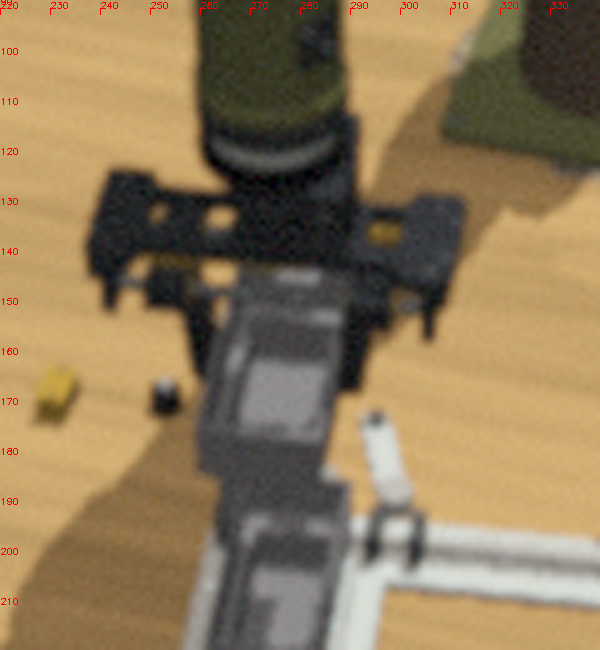

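View pics/d3.png

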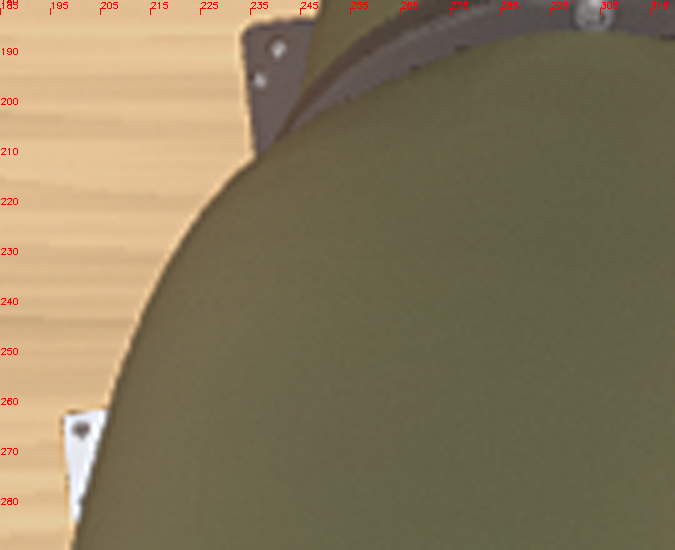

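```bash
python3 - <<'E'
from h import *
print(cmd([.63,-.26,.2321])); print(cmd([.63,-.26,.0605]))
E
```

```text
(array([ 3.15e-02,  2.65e-01, -1.00e-04]), 0, np.float64(8.031984132095612))
(array([0.0323, 0.2652, 0.2287]), 0, np.float64(8.031984132095612))
```

>>> jog_arm([
  [[0.0315,0.03,0],0],
  [[0.0315,0.08,0],0],
  [[0.0315,0.13,0],0],
  [[0.0315,0.18,0],0],
  [[0.0315,0.22,0],0],
  [[0.0315,0.25,0],0],
  [[0.0315,0.265,0],0],
  [[0.0315,0.265,0.05],0],
  [[0.0315,0.265,0.1],0],
  [[0.0315,0.265,0.15],0],
  [[0.0315,0.265,0.19],0],
  [[0.0315,0.265,0.21],0],
  [[0.0315,0.265,0.22],0],
  [[0.0315,0.265,0.226],0],
  [[0.0315,0.265,0.226],0],
  [[0.0315,0.265,0.226],0],
])

```text
clock: 6.72
tool_pos: [0.6323, -0.2604, 0.0662]
eef_rot: [0.998, 0.07, 0.001, 0.001]
contact_force: [-0.3, -0.1, -1.2]
opening: 0.749
```

```bash
python3 - <<'E'
from h import *
for k in range(3):
    im=snapshot("scene");t,M=tool();print(get_state()["clock"],t.round(4),get_state()["contact_force"].round(1))
crop(im,"d4",180,90,150,130,5)
E
```

```text
6.7667 [ 0.6324 -0.2606  0.0664] [ 0.3  0.4 -1.7]
6.8167 [ 0.6323 -0.2606  0.0664] [-0.3  0.2 -2. ]
6.8667 [ 0.6322 -0.2606  0.0663] [ 0.4 -0.  -1.3]
```

View pics/d4.png

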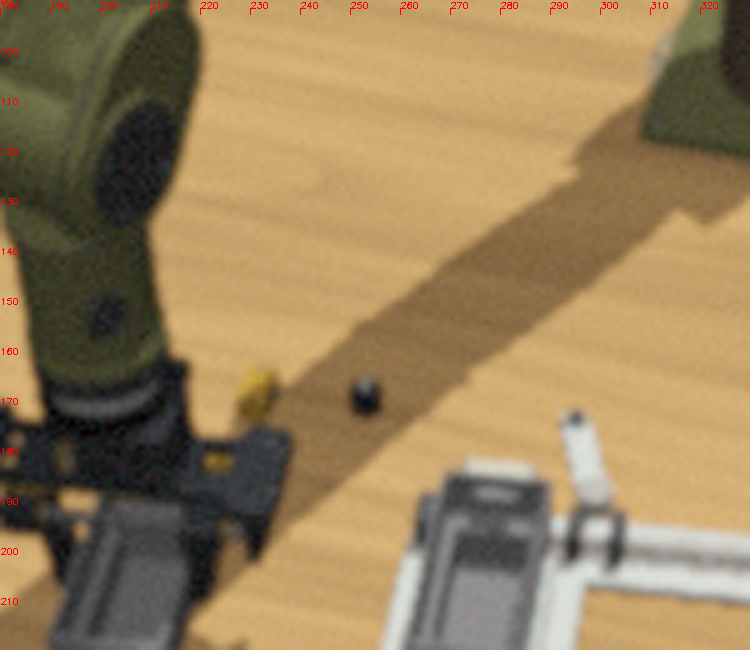

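>>> jog_arm([
  [[0,0,0.005],0],
  [[0,0,0.008],0],
  [[0,0,0.01],0],
  [[0,0,0.012],0],
  [[0,0,0.012],0],
  [[0,0,0.012],0],
])

```text
clock: 7.37
tool_pos: [0.6311, -0.2602, 0.0579]
eef_rot: [0.998, 0.07, 0.0, 0.0]
contact_force: [-4.5, 1.1, 14.1]
opening: 0.748
```

Touching the bench; release and lift.

>>> jog_arm([
  [[0,0,-0.001],0],
  [[0,0,-0.001],0],
  [[0,0,-0.001],0],
  [[0,0,-0.001],0],
  [[0,0,-0.001],0],
  [[0,0,-0.001],0],
  [[0,0,-0.03],0],
  [[0,0,-0.08],0],
  [[0,0,-0.13],0],
  [[0,0,-0.18],0],
  [[0,0,-0.2],0],
  [[0,0,-0.2],0],
], gripper=88)

```text
clock: 8.37
tool_pos: [0.6338, -0.2613, 0.2106]
eef_rot: [0.998, 0.07, 0.004, 0.002]
contact_force: [0.3, -0.5, -0.0]
opening: 0.997
```

```bash
python3 - <<'E'
from h import *
im=snapshot("scene");a=snapshot("top");print(tool()[0],get_state()["contact_force"])
crop(im,"e1",170,130,160,120,5);crop(a,"e2",260,180,140,120,5)
for t in("damper","bearing_block","cam"):
  for c in("scene","top"):
    for d in boxes_of(t,c)[:2]: print(t,c,d)
    for d in mark_of(t,c)[:2]: print(t,c,d)
E
```

```text
[ 0.63098162 -0.26009517  0.20559484] [ 0.38567294  0.55373013 -1.08140018]
damper scene {'rect': [251.2, 167.3, 254.4, 172.2], 'p': 0.57}
damper scene {'pixel': [172.6, 255.6], 'p': 0.63}
damper scene {'pixel': [218.7, 414.3], 'p': 0.53}
damper top {'rect': [205.4, 258.3, 288.6, 289.5], 'p': 0.67}
damper top {'rect': [339.3, 295.7, 348.3, 301.2], 'p': 0.52}
damper top {'pixel': [299.8, 342.7], 'p': 0.52}
bearing_block scene {'rect': [227.3, 161.0, 237.1, 177.3], 'p': 0.47}
bearing_block scene {'pixel': [168.9, 230.9], 'p': 0.64}
bearing_block scene {'pixel': [218.9, 407.8], 'p': 0.53}
bearing_block top {'rect': [367.5, 289.0, 377.5, 300.0], 'p': 0.49}
bearing_block top {'pixel': [294.0, 373.0], 'p': 0.43}
cam scene {'pixel': [189.6, 280.3], 'p': 0.2}
```

View pics/e1.png

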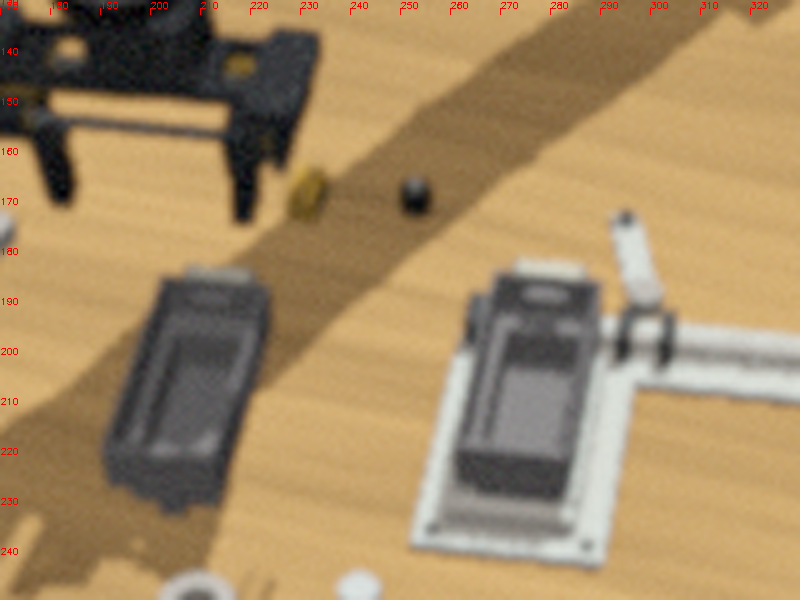

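View pics/e2.png

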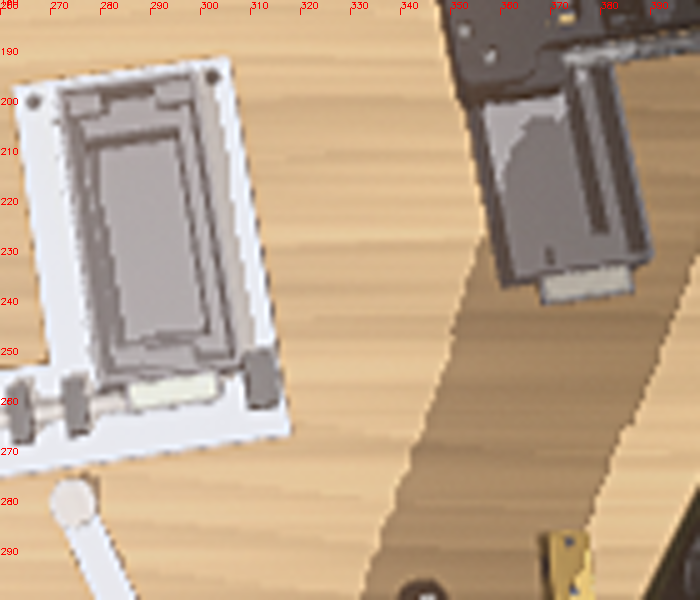

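```bash
python3 - <<'E'
from h import *
im=snapshot("scene");a=snapshot("top")
crop(im,"f1",220,155,50,30,12);crop(a,"f2",330,275,60,40,12)
E
```

```text
(no output)
```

View pics/f1.png

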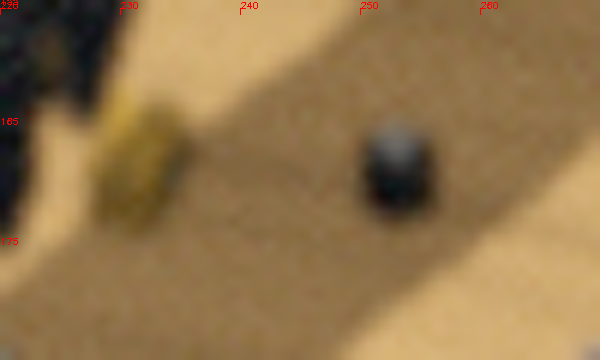

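View pics/f2.png

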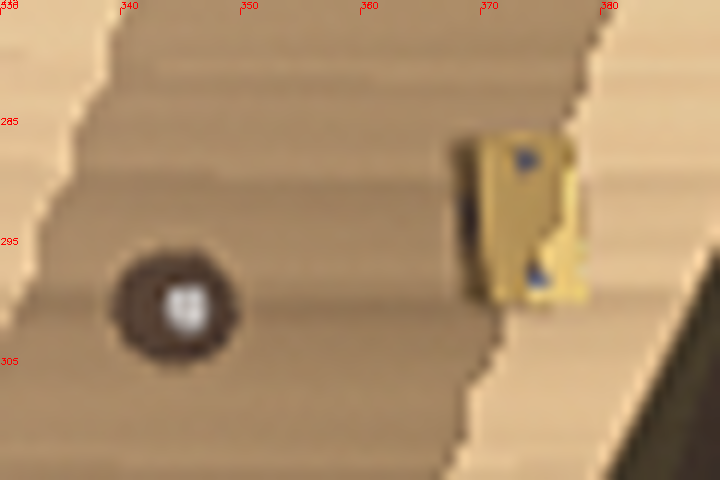

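```bash
python3 - <<'E'
from h import *
g=lambda X,Y:((X+.5)/12-.5+330,(Y+.5)/12-.5+275)
for X,Y in ((480,137),(572,137),(588,300),(495,300),(534,219),(525,160),(537,276)): print(atz("top",*g(X,Y),.022).round(4))
print("stud",atz("top",*g(187,308),.024),"body",atz("top",*g(175,305),.012))
s=lambda X,Y:((X+.5)/12-.5+220,(Y+.5)/12-.5+155)
print("scene stud",atz("scene",*s(398,145),.021),"block",atz("scene",*s(143,160),.018))
E
```

```text
[ 0.4438 -0.2564  0.022 ]
[ 0.4438 -0.2742  0.022 ]
[ 0.4132 -0.2754  0.022 ]
[ 0.4132 -0.2575  0.022 ]
[ 0.4283 -0.2659  0.022 ]
[ 0.4394 -0.2649  0.022 ]
[ 0.4177 -0.2658  0.022 ]
stud [ 0.41180397 -0.19803265  0.024     ] body [ 0.41238999 -0.19767754  0.012     ]
scene stud [ 0.40974461 -0.19831556  0.021     ] block [ 0.4306182  -0.26263022  0.018     ]
```

```bash
python3 - <<'E'
from h import *
print(get_state()["q"],cmd([.4285,-.2655,.12],.04),cmd([.4285,-.2655,.026],.04))
E
```

```text
[ 0.34221683  0.82656228 -0.03739967  1.43042315  0.03562722  0.88519866
 -1.13647391] (array([-0.2684, -0.0306,  0.1139]), np.float64(0.05), np.float64(8.021841532784892)) (array([-0.2684, -0.0306,  0.2393]), np.float64(0.05), np.float64(8.021841532784892))
```

>>> jog_arm([
  [[-0.06,-0.0306,0.0],0.05],
  [[-0.11,-0.0306,0.0],0.05],
  [[-0.16,-0.0306,0.02],0.05],
  [[-0.21,-0.0306,0.05],0.05],
  [[-0.25,-0.0306,0.08],0.05],
  [[-0.2684,-0.0306,0.11],0.05],
  [[-0.2684,-0.0306,0.1139],0.05],
  [[-0.2684,-0.0306,0.1139],0.05],
  [[-0.2684,-0.0306,0.1139],0.05],
  [[-0.2684,-0.0306,0.1139],0.05],
  [[-0.2684,-0.0306,0.1139],0.05],
], gripper=48)

```text
clock: 10.08
tool_pos: [0.4309, -0.2655, 0.1211]
eef_rot: [1.0, 0.021, 0.002, 0.001]
contact_force: [0.2, 1.7, -0.1]
opening: 0.545
```

```bash
python3 - <<'E'
from h import *
im=snapshot("scene");a=snapshot("top");print(cmd([.4285,-.2655,.026],.04),tool()[0],get_state()["opening"])
crop(im,"g1",180,100,100,90,7)
E
```

```text
(array([-2.200e-03, -1.000e-04,  1.264e-01]), np.float64(0.0005), np.float64(2.3541594002883586)) [ 0.42996965 -0.26545547  0.12077251] 0.5435664122524766
```

View pics/g1.png

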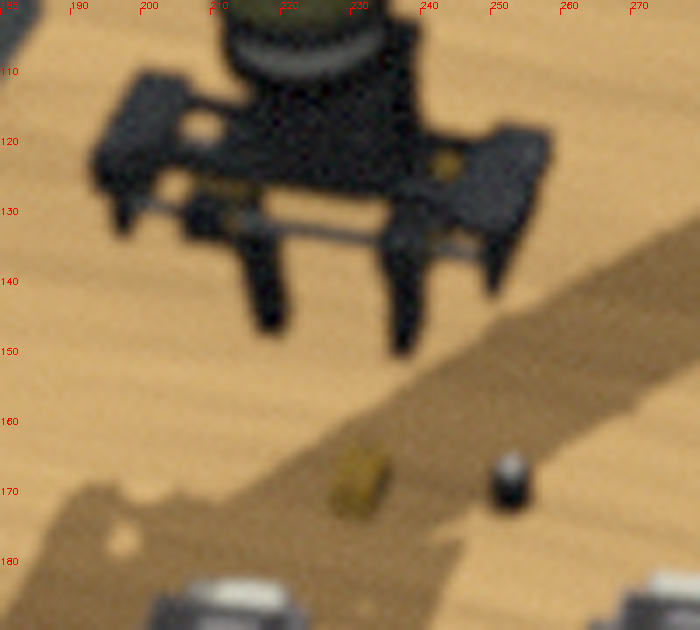

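>>> jog_arm([
  [[0,0,0.03],0],
  [[0,0,0.07],0],
  [[0,0,0.1],0],
  [[0,0,0.115],0],
  [[0,0,0.1264],0],
  [[0,0,0.1264],0],
  [[0,0,0.1264],0],
])

```text
clock: 10.77
tool_pos: [0.4289, -0.2657, 0.0256]
eef_rot: [1.0, 0.02, 0.0, 0.0]
contact_force: [0.2, -0.3, 0.2]
opening: 0.541
```

>>> jog_arm([
  [[0,0,0],0],
  [[0,0,0],0],
  [[0,0,0],0],
  [[0,0,0],0],
  [[0,0,0],0],
  [[0,0,0],0],
], gripper=10)

```text
clock: 11.27
tool_pos: [0.4288, -0.2656, 0.0258]
eef_rot: [1.0, 0.02, 0.0, 0.0]
contact_force: [-0.5, 1.4, 5.2]
opening: 0.224
```

>>> jog_arm([
  [[0,0,-0.05],0],
  [[0,0,-0.1],0],
  [[0,0,-0.15],0],
  [[0,0,-0.18],0],
  [[0,0,-0.18],0],
  [[0,0,-0.18],0],
])

```text
clock: 11.77
tool_pos: [0.429, -0.2658, 0.1612]
eef_rot: [1.0, 0.02, 0.001, 0.001]
contact_force: [-0.3, 0.2, -1.5]
opening: 0.225
```

```bash
python3 - <<'E'
from h import *
im=snapshot("scene");a=snapshot("top");print(tool()[0],get_state()["opening"])
c,s=np.cos(.14),np.sin(.14);B=np.array([.5787,-.0664])
P=B+np.array([c,s])*-.02
print(P,cmd([*P,.16],.14+np.pi/2),cmd([*P,.042],.14+np.pi/2),get_state()["q"])
crop(im,"g2",180,100,100,90,7); crop(a,"g3",255,185,90,90,7)
E
```

```text
[ 0.42779403 -0.26508166  0.15925944] 0.2256277347851144
[ 0.55889568 -0.06919086] (array([ 0.1851, -0.254 , -0.0011]), np.float64(0.7355), np.float64(2.2979739908555343)) (array([ 0.1854, -0.2538,  0.1563]), np.float64(0.7355), np.float64(2.2979739908555343)) [ 0.48357219  0.69732701 -0.03310586  2.02546466  0.05188916  0.42157534
 -1.11989494]
```

View pics/g2.png

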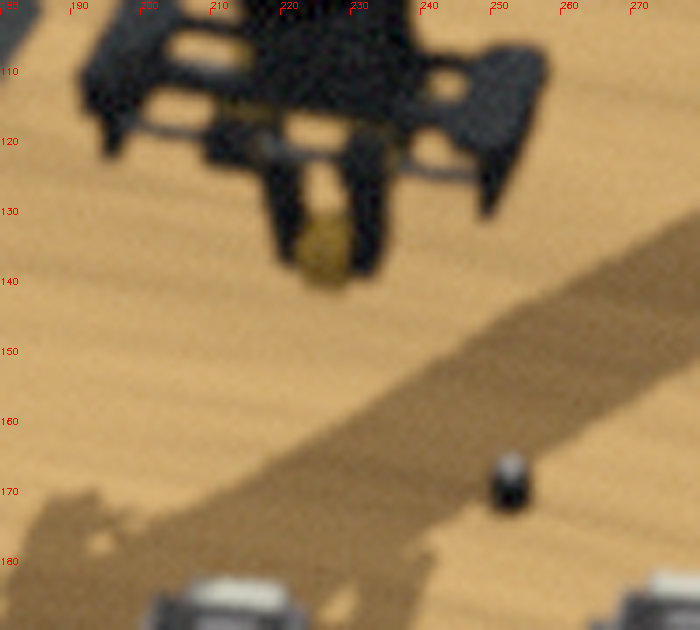

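View pics/g3.png

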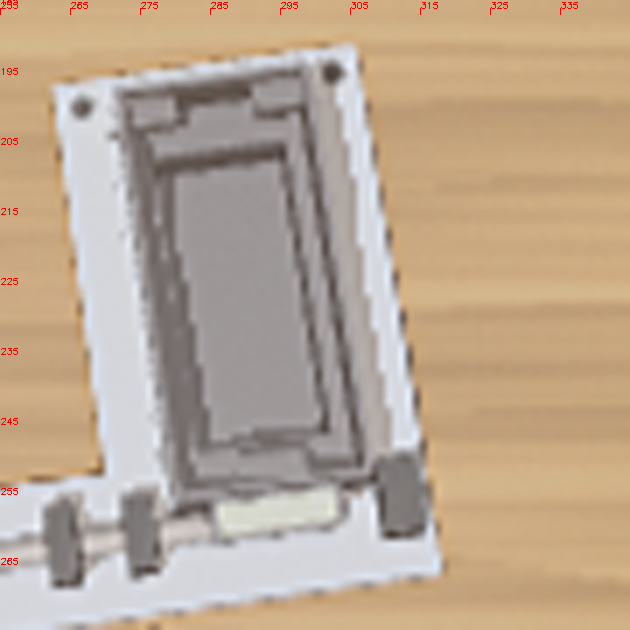

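>>> jog_arm([
  [[0.1851,-0.254,-0.001],-0.8353],
  [[0.1851,-0.254,-0.001],-0.8353],
  [[0.1851,-0.254,-0.001],-0.8353],
  [[0.1851,-0.254,-0.001],-0.8353],
  [[0.1851,-0.254,-0.001],-0.8353],
  [[0.1851,-0.254,-0.001],-0.8353],
  [[0.1851,-0.254,-0.001],-0.8353],
  [[0.1851,-0.254,-0.001],-0.8353],
  [[0.1851,-0.254,-0.001],-0.8353],
  [[0.1851,-0.254,-0.001],-0.8353],
  [[0.1851,-0.254,-0.001],-0.8353],
  [[0.1851,-0.254,-0.001],-0.8353],
  [[0.1851,-0.254,-0.001],-0.8353],
  [[0.1851,-0.254,-0.001],-0.8353],
  [[0.1851,-0.254,-0.001],-0.8353],
  [[0.1851,-0.254,-0.001],-0.8353],
])

```text
clock: 13.2
tool_pos: [0.5586, -0.0695, 0.1593]
eef_rot: [0.657, 0.754, -0.001, -0.001]
contact_force: [-0.4, 0.8, -1.1]
opening: 0.223
```

```bash
python3 - <<'E'
from h import *
T=[("top",1,1,271.3,198.4),("top",1,-1,297.9,194.3),("top",-1,-1,307.7,250.9),("top",-1,1,280,256.7)]
print(fitrect(T,.07))
im=snapshot("scene");c,s=np.cos(.14),np.sin(.14);B=np.array([.5787,-.0664])
P=B+np.array([c,s])*-.02
print(tool()[0],cmd([*P,.042],.14+np.pi/2),get_state()["q"],get_state()["opening"])
crop(im,"g4",220,120,100,90,7)
E
```

```text
(array([ 0.5796252 , -0.0695837 ,  0.15639402]), array([-1. , -0.8,  0.3, -1. ,  1. ,  1.6, -0.3,  0.4]))
[ 0.55887248 -0.06953245  0.15965375] (array([0.0003, 0.0005, 0.1569]), np.float64(-0.0009), np.float64(97.92312987961537)) [ 0.29664301  0.77899492 -0.4354532   1.83528718  0.51516525  0.64402449
 -0.31068211] 0.2211038861862206
```

View pics/g4.png

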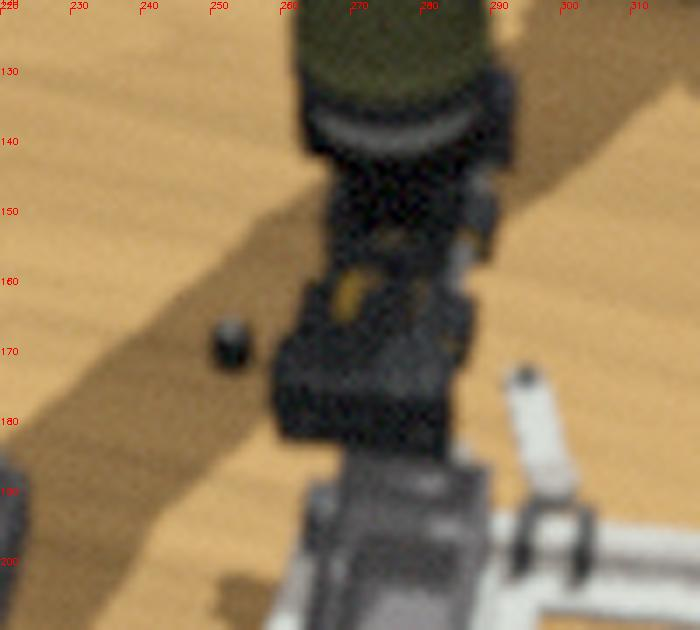

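>>> jog_arm([
  [[0,0,0.04],0],
  [[0,0,0.08],0],
  [[0,0,0.11],0],
  [[0,0,0.13],0],
  [[0,0,0.145],0],
  [[0,0,0.155],0],
  [[0,0,0.158],0],
  [[0,0,0.158],0],
])

```text
clock: 13.92
tool_pos: [0.5597, -0.0695, 0.0423]
eef_rot: [0.656, 0.755, -0.0, -0.0]
contact_force: [0.3, 0.6, -1.5]
opening: 0.227
```

>>> jog_arm([
  [[0,0,0],0],
  [[0,0,0],0],
  [[0,0,0],0],
  [[0,0,0],0],
  [[0,0,-0.02],0],
  [[0,0,-0.06],0],
  [[0,0,-0.11],0],
  [[0,0,-0.16],0],
  [[0,0,-0.18],0],
  [[0,0,-0.18],0],
], gripper=27)

```text
clock: 14.75
tool_pos: [0.5621, -0.0696, 0.1819]
eef_rot: [0.656, 0.755, 0.003, 0.003]
contact_force: [-0.2, -0.1, -0.1]
opening: 0.311
```

```bash
python3 - <<'E'
from h import *
im=snapshot("scene");a=snapshot("top")
print(tool()[0],get_state()["q"],get_state()["contact_force"])
crop(im,"g4",220,120,100,90,7);crop(a,"g5",330,270,60,45,12)
E
```

```text
[ 0.55967162 -0.06991589  0.17801457] [ 0.31085856  0.75342014 -0.45866732  1.82312997  0.50256684  0.68142634
 -0.29850853] [-1.42008806  0.2714105  -0.23760483]
```

View pics/g4.png

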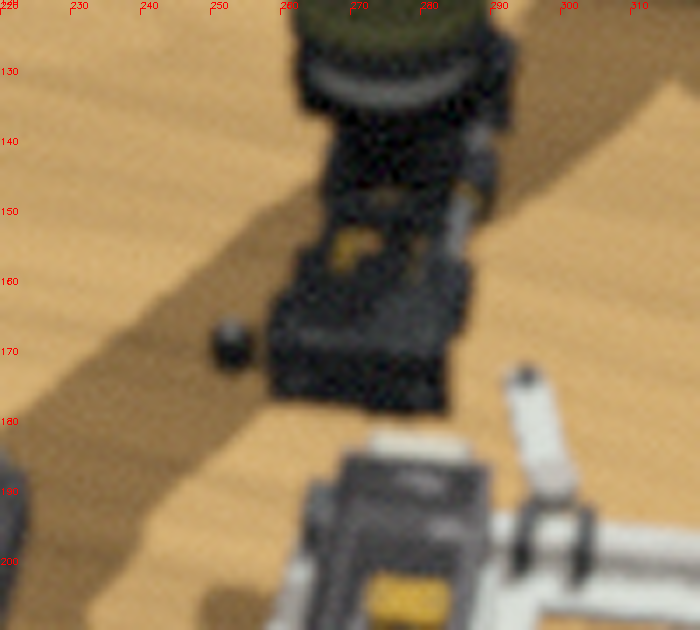

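View pics/g5.png

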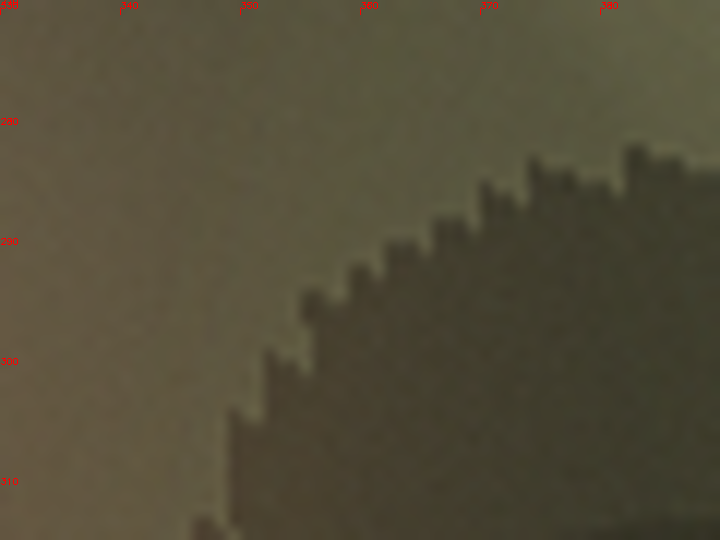

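```bash
python3 - <<'E'
from h import *
print(cmd([.411,-.198,.12]),cmd([.411,-.198,.025]))
E
```

```text
(array([-0.1415, -0.2201,  0.0772]), 0, np.float64(97.98705555607911)) (array([-0.1414, -0.2203,  0.2039]), 0, np.float64(97.98705555607911))
```

>>> jog_arm([
  [[-0.04,-0.06,0],0],
  [[-0.07,-0.11,0.0],0],
  [[-0.1,-0.16,0.03],0],
  [[-0.13,-0.2,0.06],0],
  [[-0.1415,-0.2201,0.0772],0],
  [[-0.1415,-0.2201,0.0772],0],
  [[-0.1415,-0.2201,0.0772],0],
  [[-0.1415,-0.2201,0.0772],0],
], gripper=60)

```text
clock: 15.52
tool_pos: [0.4111, -0.197, 0.1188]
eef_rot: [0.656, 0.755, 0.0, -0.001]
contact_force: [0.2, -0.7, -0.1]
opening: 0.677
```

```bash
python3 - <<'E'
from h import *
im=snapshot("scene");a=snapshot("top")
print(cmd([.411,-.198,.025]),get_state()["opening"])
crop(im,"h1",200,100,90,80,8)
E
```

```text
(array([-0.0018, -0.0026,  0.1261]), 0, np.float64(98.13462093821684)) 0.6809128712845799
```

View pics/h1.png

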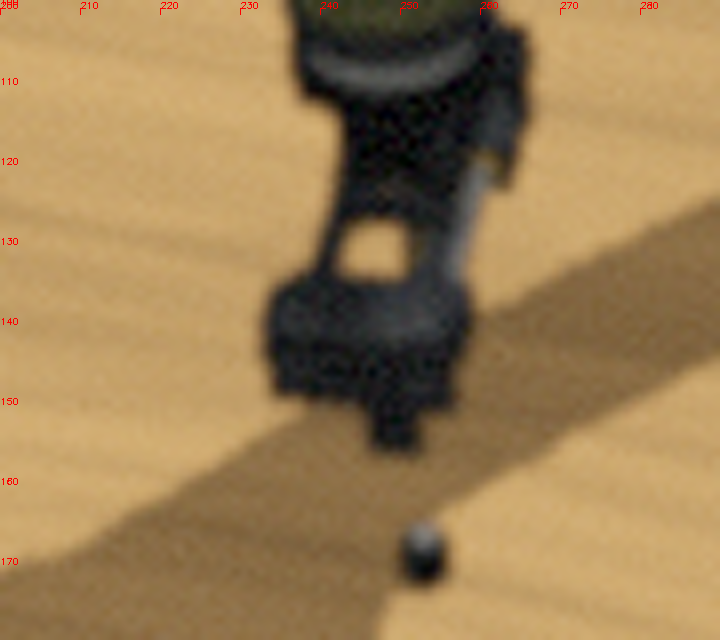

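>>> jog_arm([
  [[-0.001,-0.0012,0.03],0],
  [[-0.001,-0.0012,0.07],0],
  [[-0.001,-0.0012,0.1],0],
  [[-0.001,-0.0012,0.115],0],
  [[-0.001,-0.0012,0.1255],0],
  [[-0.001,-0.0012,0.1255],0],
  [[-0.001,-0.0012,0.1255],0],
])

```text
clock: 16.2
tool_pos: [0.4118, -0.1976, 0.026]
eef_rot: [0.655, 0.756, 0.0, 0.0]
contact_force: [-0.2, 0.0, -0.2]
opening: 0.682
```

>>> jog_arm([
  [[0,0,0],0],
  [[0,0,0],0],
  [[0,0,0],0],
  [[0,0,0],0],
  [[0,0,0],0],
  [[0,0,0],0],
], gripper=12)

```text
clock: 16.7
tool_pos: [0.4103, -0.1987, 0.0266]
eef_rot: [0.656, 0.755, -0.0, -0.0]
contact_force: [0.8, 0.5, -0.5]
opening: 0.25
```

>>> jog_arm([
  [[0,0,-0.05],0],
  [[0,0,-0.1],0],
  [[0,0,-0.15],0],
  [[0,0,-0.18],0],
  [[0,0,-0.18],0],
  [[0,0,-0.18],0],
])

```text
clock: 17.2
tool_pos: [0.4119, -0.1989, 0.166]
eef_rot: [0.656, 0.755, 0.001, 0.003]
contact_force: [-0.0, -0.1, -1.2]
opening: 0.242
```

```bash
python3 - <<'E'
from h import *
im=snapshot("scene");a=snapshot("top")
c,s=np.cos(.14),np.sin(.14);B=np.array([.579,-.067])
P=B+np.array([c,s])*.022
print(tool()[0],get_state()["opening"],cmd([*P,.16],.14+np.pi/2),cmd([*P,.060],.14+np.pi/2))
crop(im,"h2",200,100,90,80,8);crop(im,"h3",240,160,80,80,8)
E
```

```text
[ 0.41033594 -0.19924204  0.16230194] 0.2385225588740363 (array([0.1435, 0.2765, 0.003 ]), np.float64(-0.0006), np.float64(97.95358294670615)) (array([0.1437, 0.2764, 0.1364]), np.float64(-0.0006), np.float64(97.95358294670615))
```

View pics/h2.png

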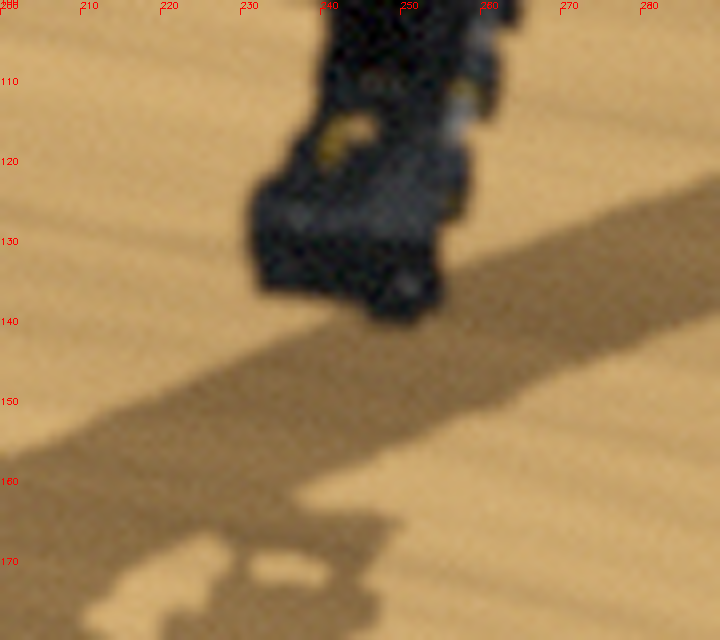

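View pics/h3.png

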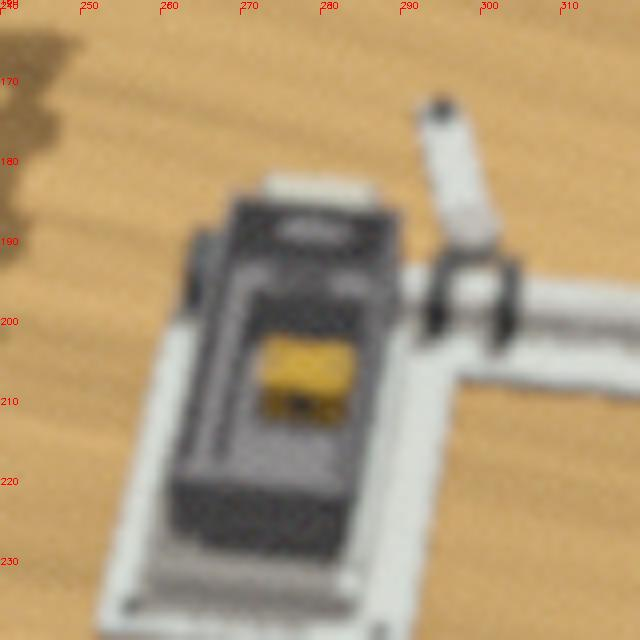

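```bash
python3 - <<'E'
from h import *
g=lambda X,Y:((X+.5)/8-.5+240,(Y+.5)/8-.5+160)
c,s=np.cos(.14),np.sin(.14);M=np.array([[c,s],[-s,c]])
for X,Y in ((265,340),(355,343),(352,388),(260,385)):
    p=atz("scene",*g(X,Y),.033)[:2]; print(M@(p-[.579,-.067]))
E
```

```text
[-0.03173245 -0.01693876]
[-0.03480094  0.01609296]
[-0.01245918  0.0182949 ]
[-0.00929251 -0.0151447 ]
```

>>> jog_arm([
  [[0.04,0.05,0],0],
  [[0.06,0.1,0.0],0],
  [[0.09,0.15,0.0],0],
  [[0.12,0.2,0.003],0],
  [[0.1435,0.25,0.003],0],
  [[0.1435,0.2765,0.003],0],
  [[0.1435,0.2765,0.003],0],
  [[0.1435,0.2765,0.003],0],
  [[0.1435,0.2765,0.003],0],
  [[0.1437,0.2764,0.05],0],
  [[0.1437,0.2764,0.09],0],
  [[0.1437,0.2764,0.12],0],
  [[0.1437,0.2764,0.135],0],
  [[0.1437,0.2764,0.139],0],
  [[0.1437,0.2764,0.139],0],
  [[0.1437,0.2764,0.139],0],
])

```text
clock: 18.63
tool_pos: [0.6006, -0.0633, 0.0578]
eef_rot: [0.656, 0.755, -0.0, -0.0]
contact_force: [0.1, 0.0, -0.9]
opening: 0.243
```

>>> jog_arm([
  [[0,0,0],0],
  [[0,0,0],0],
  [[0,0,0],0],
  [[0,0,0],0],
  [[0,0,-0.02],0],
  [[0,0,-0.06],0],
  [[0,0,-0.11],0],
  [[0,0,-0.16],0],
  [[0,0,-0.2],0],
  [[0,0,-0.2],0],
], gripper=32)

```text
clock: 19.47
tool_pos: [0.604, -0.0619, 0.2134]
eef_rot: [0.656, 0.755, 0.004, 0.003]
contact_force: [0.5, 1.1, -0.4]
opening: 0.364
```

```bash
python3 - <<'E'
from h import *
im=snapshot("scene")
print(tool()[0],get_state()["opening"],get_state()["q"],cmd([.4526,.320,.2],3.0118-np.pi))
crop(im,"h3",240,120,90,90,8)
E
```

```text
[ 0.60255279 -0.06257194  0.21048996] 0.36122270878598445 [ 0.40489665  0.79989407 -0.69148659  1.66661461  0.62352083  0.90138252
 -0.39559339] (array([ 0.533 , -0.1271,  0.0129]), np.float64(-0.6507), np.float64(97.99775296556066))
```

View pics/h3.png

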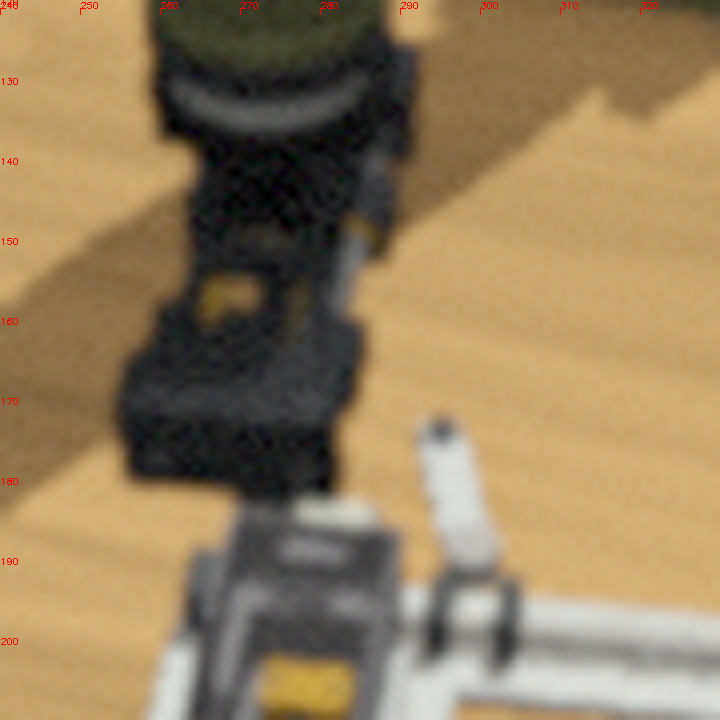

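>>> jog_arm([
  [[0.533,-0.1271,0.0129],-0.6507],
  [[0.533,-0.1271,0.0129],-0.6507],
  [[0.533,-0.1271,0.0129],-0.6507],
  [[0.533,-0.1271,0.0129],-0.6507],
  [[0.533,-0.1271,0.0129],-0.6507],
  [[0.533,-0.1271,0.0129],-0.6507],
  [[0.533,-0.1271,0.0129],-0.6507],
  [[0.533,-0.1271,0.0129],-0.6507],
  [[0.533,-0.1271,0.0129],-0.6507],
  [[0.533,-0.1271,0.0129],-0.6507],
  [[0.533,-0.1271,0.0129],-0.6507],
  [[0.533,-0.1271,0.0129],-0.6507],
  [[0.533,-0.1271,0.0129],-0.6507],
  [[0.533,-0.1271,0.0129],-0.6507],
  [[0.533,-0.1271,0.0129],-0.6507],
  [[0.533,-0.1271,0.0129],-0.6507],
], gripper=88)

```text
clock: 20.85
tool_pos: [0.451, 0.3181, 0.1971]
eef_rot: [0.066, 0.998, -0.001, -0.001]
contact_force: [-0.3, 0.3, -0.0]
opening: 0.999
```

```bash
python3 - <<'E'
from h import *
im=snapshot("scene");a=snapshot("top")
print(tool()[0],get_state()["q"],cmd([.4526,.320,.057],3.0118-np.pi))
crop(im,"i1",240,160,90,90,8);crop(im,"i2",370,110,100,110,7);crop(a,"i3",255,185,75,90,8)
E
```

```text
[0.45080866 0.3186087  0.19727435] [-0.16927078  0.84732048 -0.95707124  1.82827339  0.85572567  0.94535162
 -0.07836387] (array([-0.0024,  0.0023,  0.187 ]), np.float64(-0.0008), np.float64(172.47413459250987))
```

View pics/i1.png

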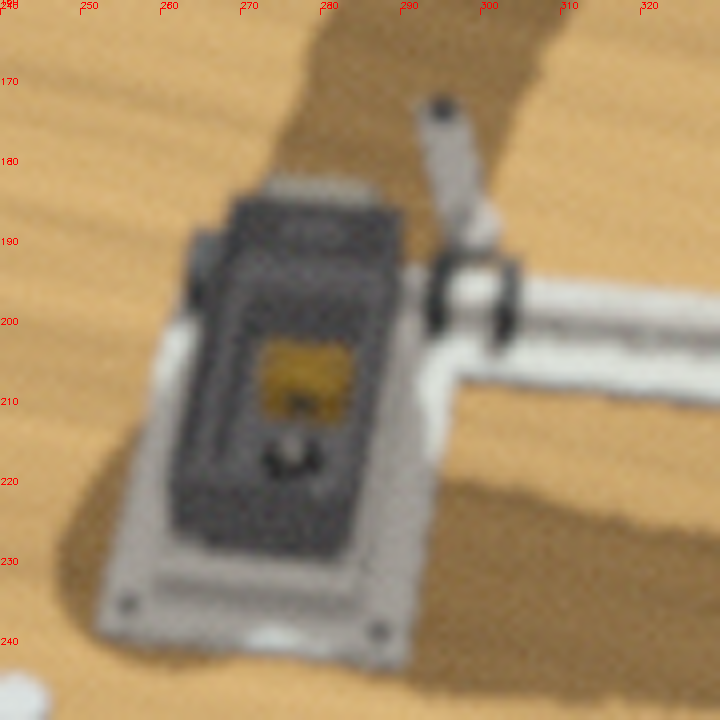

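View pics/i2.png

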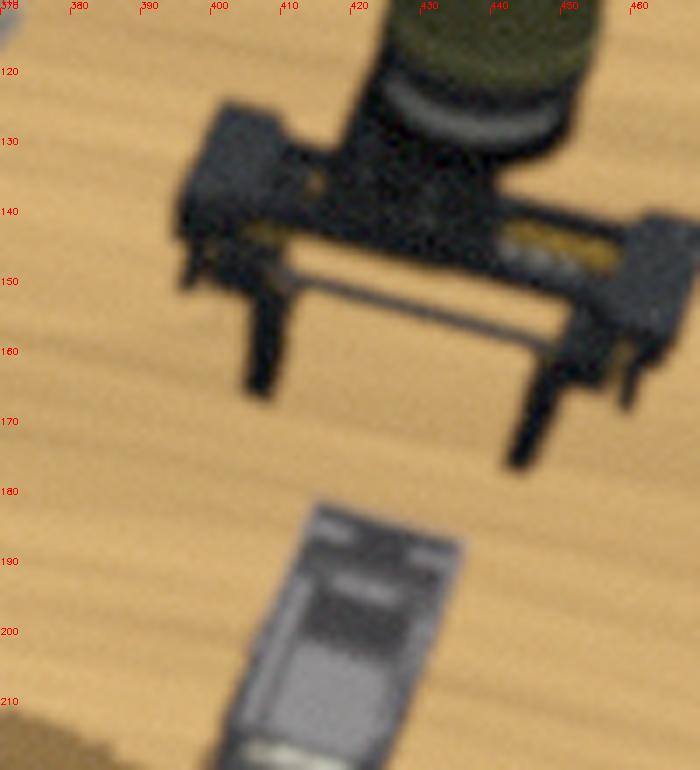

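View pics/i3.png

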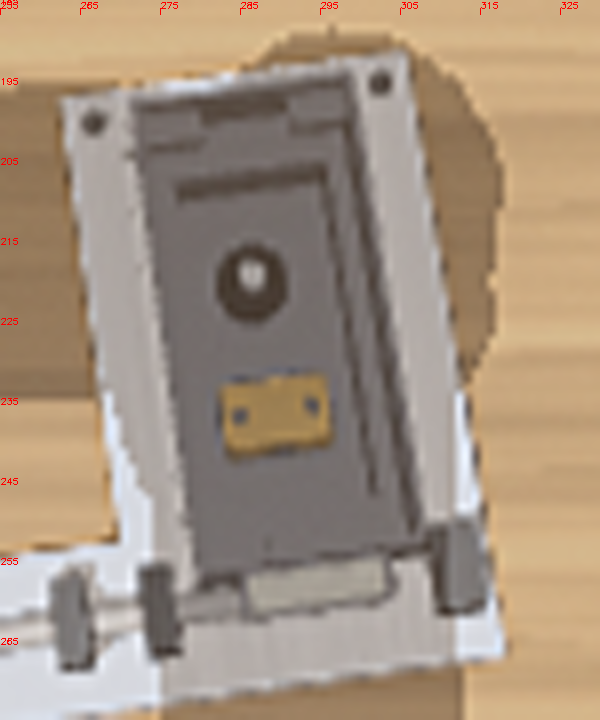

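```bash
python3 - <<'E'
from h import *
C=[("top",-1,-1,107.5,249),("top",-1,1,135.6,252.7),("top",1,-1,92,311.3),("top",1,1,121.5,315.6)]
S=[("scene",1,1,414.6,181),("scene",1,-1,435.7,187.1)]
print(fitrect(C+S,.062,x0=(.47,.3,3)))
T=[("top",1,1,271.1,196.7),("top",1,-1,299,193.6),("top",-1,-1,308.6,251.7),("top",-1,1,279,257.1)]
print(fitrect(T,.07))
E
```

```text
(array([0.4526311 , 0.32016038, 3.00994114]), array([-0.1, -0.6,  0.3, -0.5, -0.3,  0.6, -0.2,  0.4, -0.8, -0.2,  0.3,
        0.1]))
(array([ 0.58038181, -0.070077  ,  0.13954734]), array([-0.1,  0.2, -0. , -0.5, -0.2,  0.8,  0.3, -0.5]))
```

>>> jog_arm([
  [[-0.0024,0.0023,0.05],0],
  [[-0.0024,0.0023,0.1],0],
  [[-0.0024,0.0023,0.14],0],
  [[-0.0024,0.0023,0.165],0],
  [[-0.0024,0.0023,0.18],0],
  [[-0.0024,0.0023,0.187],0],
  [[-0.0024,0.0023,0.187],0],
  [[-0.0024,0.0023,0.187],0],
])

```text
clock: 21.62
tool_pos: [0.4525, 0.3215, 0.058]
eef_rot: [0.065, 0.998, 0.001, -0.0]
contact_force: [-0.1, -0.3, 0.6]
opening: 0.996
```

>>> jog_arm([
  [[0,0,0],0],
  [[0,0,0],0],
  [[0,0,0],0],
  [[0,0,0],0],
  [[0,0,0],0],
  [[0,0,0],0],
  [[0,0,0],0],
  [[0,0,0],0],
], gripper=55)

```text
clock: 22.28
tool_pos: [0.4524, 0.3214, 0.0578]
eef_rot: [0.065, 0.998, 0.0, -0.0]
contact_force: [-0.2, -0.1, 5.9]
opening: 0.746
```

```bash
python3 - <<'E'
from h import *
im=snapshot("scene");p,M=tool();print(p,np.arctan2(M[1,0],M[0,0]),get_state()["contact_force"],get_state()["moment"])
crop(im,"i2",370,130,100,100,7)
E
```

```text
[0.45243987 0.32138371 0.05784198] 3.011975378985531 [-0.01947395 -0.60356032  6.55254938] [ 0.0117763  -0.12816196 -0.0110518 ]
```

View pics/i2.png

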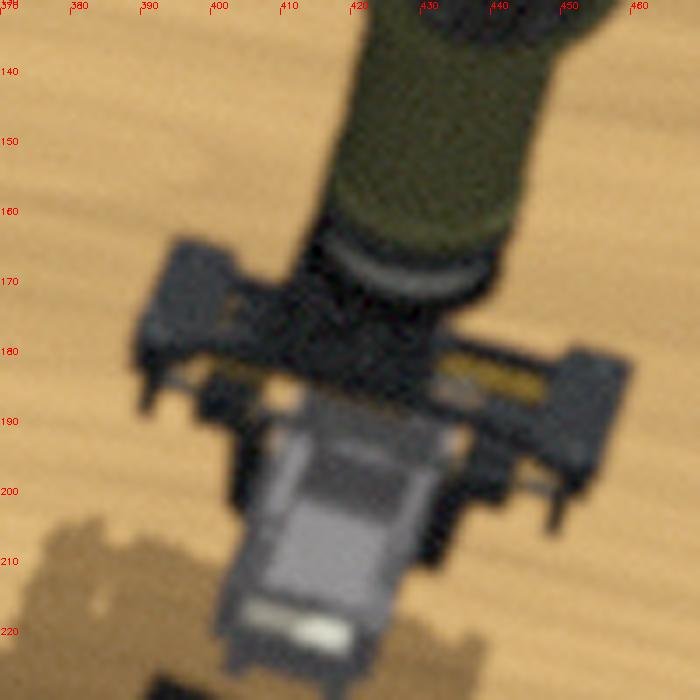

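>>> jog_arm([
  [[0,0,-0.03],0],
  [[0,0,-0.08],0],
  [[0,0,-0.13],0],
  [[0,0,-0.18],0],
  [[0,0,-0.22],0],
  [[0,0,-0.22],0],
  [[0,0,-0.22],0],
])

```text
clock: 22.92
tool_pos: [0.4528, 0.3211, 0.223]
eef_rot: [0.065, 0.998, 0.001, 0.0]
contact_force: [0.3, -0.0, -1.9]
opening: 0.747
```

```bash
python3 - <<'E'
from h import *
im=snapshot("scene");p,M=tool();print(p,np.arctan2(M[1,0],M[0,0]),get_state()["contact_force"])
print(cmd([.5795,-.067,.22],.14),get_state()["q"])
crop(im,"i2",340,80,130,110,6)
E
```

```text
[0.45230494 0.32003626 0.22140377] 3.011791889821949 [ 0.14235729 -0.58794555 -2.40306937]
(array([-0.235 , -0.4898,  0.0024]), np.float64(-0.1349), np.float64(172.56296405852794)) [-0.16026743  0.81716003 -0.97595574  1.79952173  0.80906256  0.98650921
 -0.03649355]
```

View pics/i2.png

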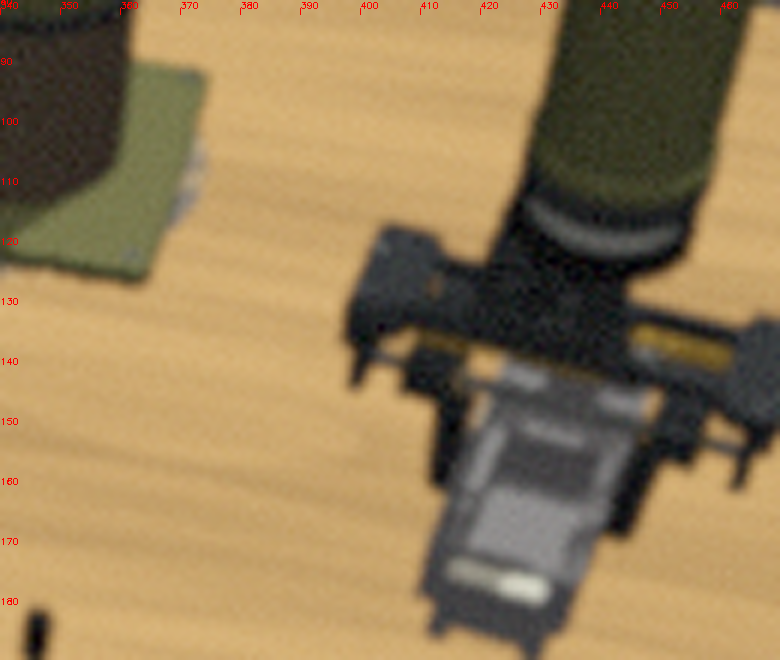

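Held level. Carry it over the bottom bin, gently.

>>> jog_arm([
  [[-0.02,-0.04,0],-0.02],
  [[-0.04,-0.09,0],-0.04],
  [[-0.065,-0.14,0],-0.06],
  [[-0.09,-0.19,0],-0.08],
  [[-0.115,-0.24,0],-0.1],
  [[-0.14,-0.29,0],-0.12],
  [[-0.165,-0.34,0],-0.1349],
  [[-0.19,-0.39,0],-0.1349],
  [[-0.21,-0.43,0],-0.1349],
  [[-0.225,-0.465,0],-0.1349],
  [[-0.233,-0.485,0.0],-0.1349],
  [[-0.235,-0.4898,0],-0.1349],
  [[-0.235,-0.4898,0],-0.1349],
  [[-0.235,-0.4898,0],-0.1349],
  [[-0.235,-0.4898,0],-0.1349],
  [[-0.235,-0.4898,0],-0.1349],
])

```text
clock: 24.3
tool_pos: [0.5793, -0.064, 0.2219]
eef_rot: [-0.072, 0.997, 0.0, -0.001]
contact_force: [-0.1, -0.2, -2.3]
opening: 0.75
```

```bash
python3 - <<'E'
from h import *
im=snapshot("scene");im=snapshot("scene");p,M=tool();print(p,np.arctan2(M[1,0],M[0,0])-np.pi,np.arctan2(M[1,0],M[0,0])+np.pi,get_state()["contact_force"])
print(cmd([.5795,-.067,.140],.14),get_state()["q"])
crop(im,"j1",230,110,90,110,7)
E
```

```text
[ 0.57950967 -0.06471124  0.22199508] -6.140496172895137 0.14268913428444874 [ 0.54404294  0.07092914 -1.95129282]
(array([ 0.0003, -0.0031,  0.1093]), np.float64(0.0013), np.float64(-171.82451482312564)) [ 0.5939734   0.89665491 -1.08751318  1.71050223  0.88232493  1.10917483
  0.93804619]
```

View pics/j1.png

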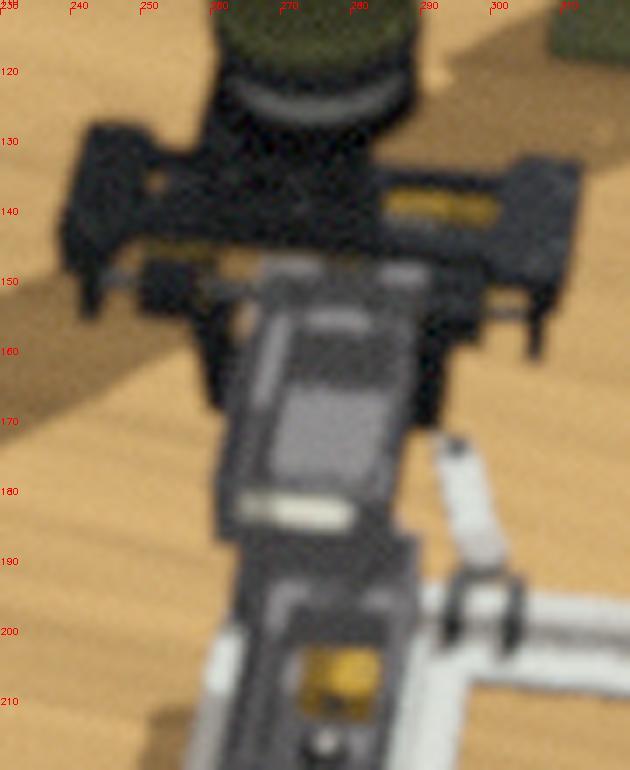

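>>> jog_arm([
  [[0.0003,-0.0031,0.03],0],
  [[0.0003,-0.0031,0.06],0],
  [[0.0003,-0.0031,0.085],0],
  [[0.0003,-0.0031,0.1],0],
  [[0.0003,-0.0031,0.106],0],
  [[0.0003,-0.0031,0.109],0],
  [[0.0003,-0.0031,0.109],0],
  [[0.0003,-0.0031,0.109],0],
  [[0.0003,-0.0031,0.109],0],
])

```text
clock: 25.15
tool_pos: [0.5803, -0.0682, 0.1412]
eef_rot: [-0.07, 0.998, 0.0, 0.0]
contact_force: [0.0, 0.0, -1.5]
opening: 0.745
```

```bash
python3 - <<'E'
from h import *
im=snapshot("scene");im=snapshot("scene");p,M=tool();print(p,np.arctan2(M[1,0],M[0,0])+np.pi,get_state()["contact_force"])
print(cmd([.5795,-.067,.1195],.14))
crop(im,"j1",240,160,70,80,9)
E
```

```text
[ 0.58010401 -0.06832009  0.14091306] 0.14021145022523784 [ 0.69159523 -1.4240455  -1.44900669]
(array([0.0005, 0.0019, 0.0286]), np.float64(0.0001), np.float64(-171.96647566268524))
```

View pics/j1.png

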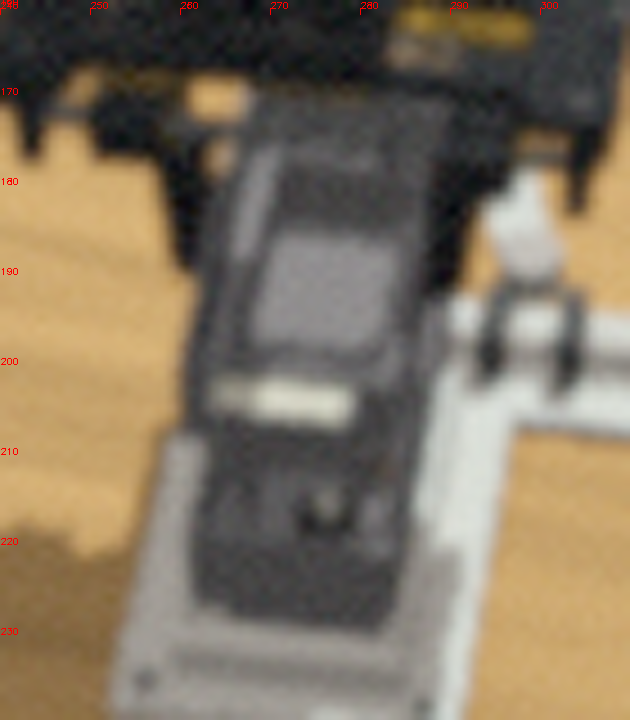

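>>> jog_arm([
  [[0,0.0015,0.004],0],
  [[0,0.0015,0.008],0],
  [[0,0.0015,0.012],0],
  [[0,0.0015,0.016],0],
  [[0,0.0015,0.02],0],
  [[0,0.0015,0.023],0],
  [[0,0.0015,0.023],0],
  [[0,0.0015,0.023],0],
])

```text
clock: 25.92
tool_pos: [0.5794, -0.0672, 0.1227]
eef_rot: [-0.07, 0.998, 0.0, -0.001]
contact_force: [-0.2, -0.5, -1.9]
opening: 0.75
```

```bash
python3 - <<'E'
from h import *
im=snapshot("scene");im=snapshot("scene");p,M=tool();s=get_state();print(p,np.arctan2(M[1,0],M[0,0])+np.pi,s["contact_force"],s["moment"])
E
```

```text
[ 0.57955895 -0.06721017  0.12295761] 0.1403001024980699 [ 0.40838589  0.36929836 -1.76552788] [ 0.03395969 -0.15544216 -0.04724494]
```

>>> jog_arm([
  [[0,0,0.002],0],
  [[0,0,0.004],0],
  [[0,0,0.006],0],
  [[0,0,0.006],0],
  [[0,0,0.006],0],
  [[0,0,0.006],0],
])

```text
clock: 26.52
tool_pos: [0.5796, -0.0672, 0.1198]
eef_rot: [-0.07, 0.998, -0.0, -0.0]
contact_force: [-2.8, -1.9, 8.2]
opening: 0.747
```

Seated on the ledges at the expected height (0.1198). Release and rise.

>>> jog_arm([
  [[0,0,-0.001],0],
  [[0,0,-0.001],0],
  [[0,0,-0.001],0],
  [[0,0,-0.001],0],
  [[0,0,-0.001],0],
  [[0,0,-0.001],0],
  [[0,0,-0.03],0],
  [[0,0,-0.08],0],
  [[0,0,-0.13],0],
  [[0,0,-0.16],0],
  [[0,0,-0.16],0],
  [[0,0,-0.16],0],
], gripper=88)

```text
clock: 27.52
tool_pos: [0.5802, -0.0672, 0.2394]
eef_rot: [-0.07, 0.998, -0.0, 0.0]
contact_force: [-0.0, -0.9, -0.5]
opening: 0.997
```

```bash
python3 - <<'E'
from h import *
im=snapshot("scene");a=snapshot("top");p,M=tool();s=get_state();print(p,s["contact_force"],s["q"])
print(cmd([.631,-.26,.2385],.14))
crop(im,"k1",170,150,140,90,5);crop(a,"k2",250,180,150,90,5)
E
```

```text
[ 0.57893935 -0.06786339  0.23713215] [-0.12554526  0.34297151 -0.40875951] [ 0.60310156  0.87782282 -1.09727333  1.69441708  0.85693992  1.13310526
  0.96067151]
(array([-0.0329, -0.2634, -0.0018]), np.float64(0.0001), np.float64(-171.96563970614275))
```

View pics/k1.png

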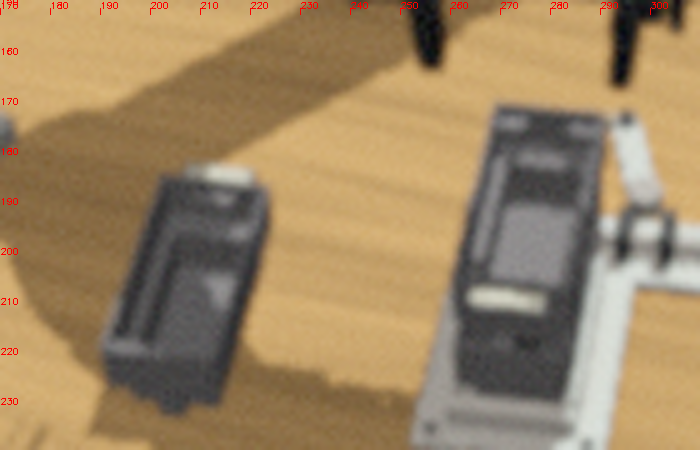

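View pics/k2.png

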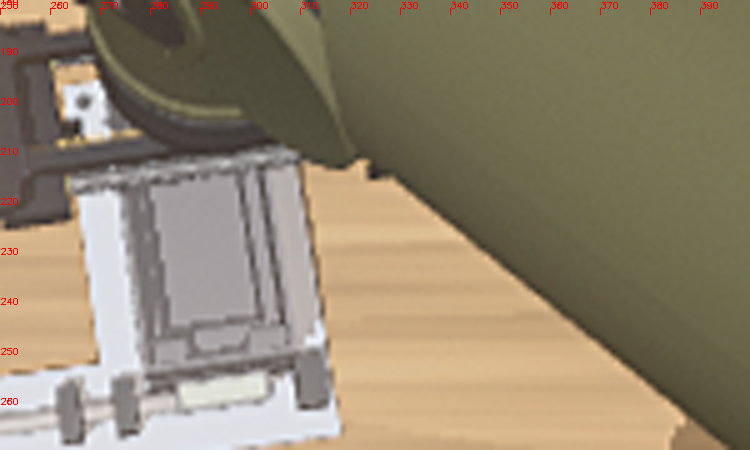

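>>> jog_arm([
  [[-0.005,-0.05,0],0],
  [[-0.01,-0.1,0],0],
  [[-0.02,-0.15,0],0],
  [[-0.025,-0.2,0],0],
  [[-0.0329,-0.24,0],0],
  [[-0.0329,-0.2634,0],0],
  [[-0.0329,-0.2634,0],0],
  [[-0.0329,-0.2634,0.03],0],
  [[-0.0329,-0.2634,0.07],0],
  [[-0.0329,-0.2634,0.1],0],
  [[-0.0329,-0.2634,0.1],0],
  [[-0.0329,-0.2634,0.1],0],
  [[-0.0329,-0.2634,0.1],0],
])

```text
clock: 28.7
tool_pos: [0.6321, -0.2582, 0.1642]
eef_rot: [-0.071, 0.997, 0.0, -0.0]
contact_force: [0.1, 0.9, 0.2]
opening: 0.997
```

```bash
python3 - <<'E'
from h import *
im=snapshot("scene");im=snapshot("scene");p,M=tool();s=get_state();print(p,s["contact_force"],s["q"])
print(cmd([.631,-.26,.058],.14))
crop(im,"k3",160,100,100,130,5)
E
```

```text
[ 0.63259322 -0.25873504  0.16513307] [-0.44198093  0.63856719  0.84185841] [ 0.78193545  1.06942427 -1.04054803  1.42996176  0.95289891  1.18911564
  1.32529522]
(array([ 0.0025, -0.0014,  0.1428]), np.float64(0.0004), np.float64(-171.92775307419276))
```

View pics/k3.png

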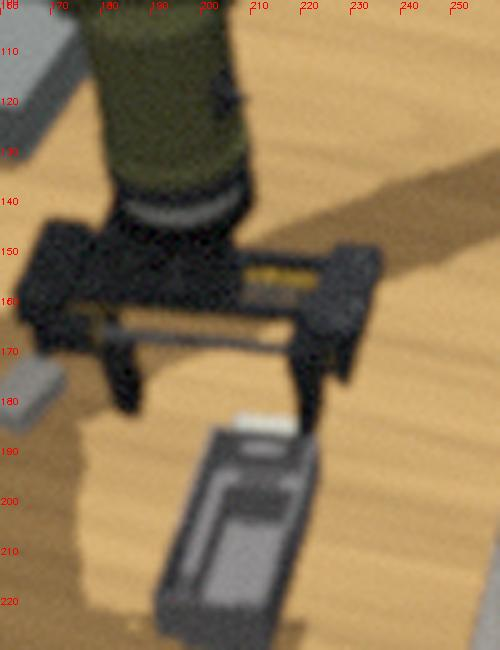

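>>> jog_arm([
  [[0.0025,-0.0014,0.04],0],
  [[0.0025,-0.0014,0.08],0],
  [[0.0025,-0.0014,0.11],0],
  [[0.0025,-0.0014,0.13],0],
  [[0.0025,-0.0014,0.14],0],
  [[0.0025,-0.0014,0.142],0],
  [[0.0025,-0.0014,0.142],0],
  [[0.0025,-0.0014,0.142],0],
])

```text
clock: 29.47
tool_pos: [0.6309, -0.2606, 0.0586]
eef_rot: [-0.07, 0.998, -0.0, 0.0]
contact_force: [0.3, 0.3, -0.1]
opening: 0.997
```

>>> jog_arm([
  [[0,0,0],0],
  [[0,0,0],0],
  [[0,0,0],0],
  [[0,0,0],0],
  [[0,0,0],0],
  [[0,0,0],0],
  [[0,0,0],0],
  [[0,0,0],0],
], gripper=55)

```text
clock: 30.13
tool_pos: [0.63, -0.2608, 0.0574]
eef_rot: [-0.07, 0.998, -0.0, -0.001]
contact_force: [-1.5, 0.3, 5.8]
opening: 0.747
```

```bash
python3 - <<'E'
from h import *
p,M=tool();s=get_state();print(p,np.arctan2(M[1,0],M[0,0])+np.pi,s["contact_force"],s["opening"])
E
```

```text
[ 0.62998974 -0.26075102  0.05740982] 0.14017444394825151 [-1.52198097  0.33264988  5.8441126 ] 0.746569396142052
```

>>> jog_arm([
  [[0,0,-0.03],0],
  [[0,0,-0.08],0],
  [[0,0,-0.13],0],
  [[0,0,-0.18],0],
  [[0,0,-0.23],0],
  [[0,0,-0.25],0],
  [[0,0,-0.25],0],
  [[0,0,-0.25],0],
])

```text
clock: 30.8
tool_pos: [0.6296, -0.2611, 0.2432]
eef_rot: [-0.07, 0.998, -0.0, -0.001]
contact_force: [-0.6, -0.2, -1.8]
opening: 0.749
```

```bash
python3 - <<'E'
from h import *
im=snapshot("scene");im=snapshot("scene");a=snapshot("top");p,M=tool();s=get_state();print(p,s["contact_force"],s["opening"],s["q"])
print(cmd([.5795,-.0672,.245],.14))
crop(im,"k3",160,80,120,150,4);crop(a,"k4",255,185,75,90,8)
E
```

```text
[ 0.62855599 -0.26117232  0.24098601] [-0.50970086  0.62412867 -2.28070225] 0.7489149122955704 [ 0.79422433  0.98486594 -1.08262748  1.3681591   0.86797136  1.30212535
  1.38896045]
(array([ 0.0286,  0.2652, -0.0049]), np.float64(0.0003), np.float64(-171.9496038003828))
```

View pics/k3.png

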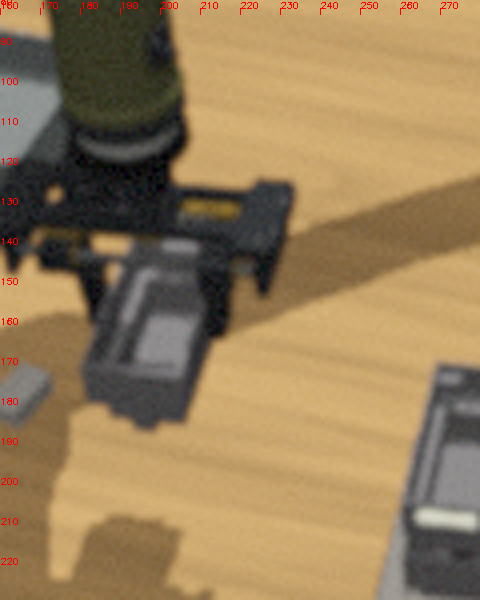

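View pics/k4.png

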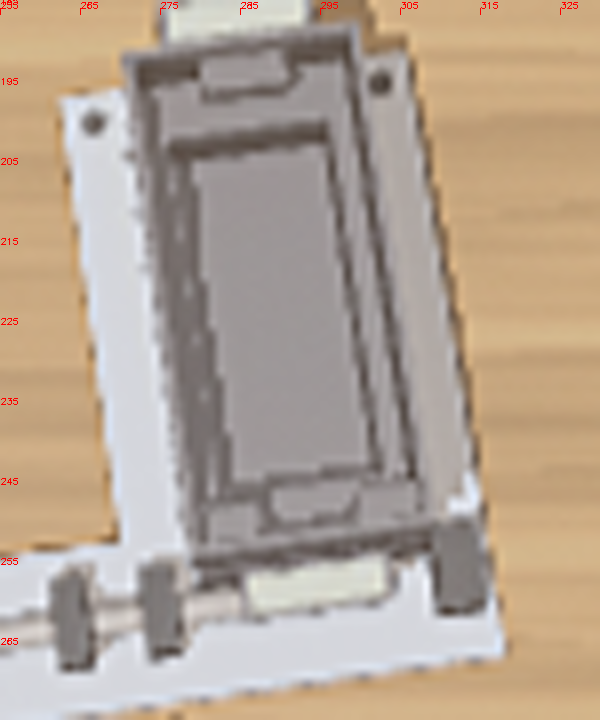

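```bash
python3 - <<'E'
from h import *
T=[("top",1,1,269.8,191.7),("top",1,-1,299.3,188.6),("top",-1,-1,308.5,251.2),("top",-1,1,278.6,254.6)]
print(fitrect(T,.124))
p,M=tool();print(p,cmd([.5790,-.0672,.245],.14))
E
```

```text
(array([ 0.57702681, -0.06808867,  0.12957932]), array([-0.1,  0. ,  0.2, -0.6,  0.5, -0.1, -0.7,  0.6]))
[ 0.62855599 -0.26117232  0.24098601] (array([ 0.0292,  0.2653, -0.0048]), np.float64(0.0003), np.float64(-171.9496038003828))
```

>>> jog_arm([
  [[0.003,0.03,-0.005],0],
  [[0.008,0.07,-0.005],0],
  [[0.013,0.12,-0.005],0],
  [[0.018,0.17,-0.005],0],
  [[0.023,0.215,-0.005],0],
  [[0.027,0.245,-0.005],0],
  [[0.0282,0.26,-0.005],0],
  [[0.0282,0.2652,-0.005],0],
  [[0.0282,0.2652,-0.005],0],
  [[0.0282,0.2652,-0.005],0],
  [[0.0282,0.2652,-0.005],0],
  [[0.0282,0.2652,-0.005],0],
])

```text
clock: 31.95
tool_pos: [0.5815, -0.0686, 0.2476]
eef_rot: [-0.069, 0.998, -0.0, -0.001]
contact_force: [0.5, -0.5, -1.2]
opening: 0.746
```

```bash
python3 - <<'E'
from h import *
im=snapshot("scene");im=snapshot("scene");p,M=tool();s=get_state();print(p,np.arctan2(M[1,0],M[0,0])+np.pi,s["contact_force"],s["opening"])
print(cmd([.5790,-.0672,.195],.14),cmd([.5790,-.0672,.1765],.14))
crop(im,"l1",230,90,90,140,4)
E
```

```text
[ 0.58142059 -0.06791311  0.24784839] 0.13831026875636443 [-0.39061557  0.4707613  -1.90952329] 0.7440780231948887
(array([0.0029, 0.0014, 0.0705]), np.float64(-0.0008), np.float64(-172.07540533694018)) (array([0.0029, 0.0014, 0.0951]), np.float64(-0.0008), np.float64(-172.07540533694018))
```

View pics/l1.png

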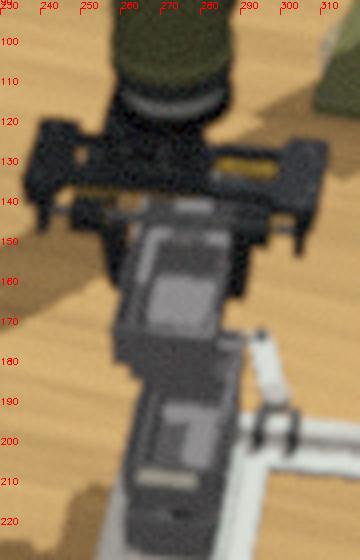

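>>> jog_arm([
  [[0.0029,0.0014,0.02],0],
  [[0.0029,0.0014,0.04],0],
  [[0.0029,0.0014,0.055],0],
  [[0.0029,0.0014,0.065],0],
  [[0.0029,0.0014,0.07],0],
  [[0.0029,0.0014,0.07],0],
  [[0.0029,0.0014,0.07],0],
  [[0.0029,0.0014,0.07],0],
])

```text
clock: 32.72
tool_pos: [0.5793, -0.0657, 0.1962]
eef_rot: [-0.07, 0.998, 0.0, -0.0]
contact_force: [-0.8, 0.1, -1.3]
opening: 0.746
```

```bash
python3 - <<'E'
from h import *
im=snapshot("scene");im=snapshot("scene");im=snapshot("scene");p,M=tool();s=get_state();print(p,np.arctan2(M[1,0],M[0,0])+np.pi,s["contact_force"],s["opening"])
print(cmd([.5790,-.0672,.1765],.14))
crop(im,"l1",240,130,70,100,6)
E
```

```text
[ 0.57918768 -0.065904    0.19618416] 0.14032878420959527 [ 0.55308795 -0.51926125 -1.3503771 ] 0.7456438303079294
(array([ 0.0005, -0.0017,  0.0262]), np.float64(0.0002), np.float64(-171.95975292058813))
```

View pics/l1.png

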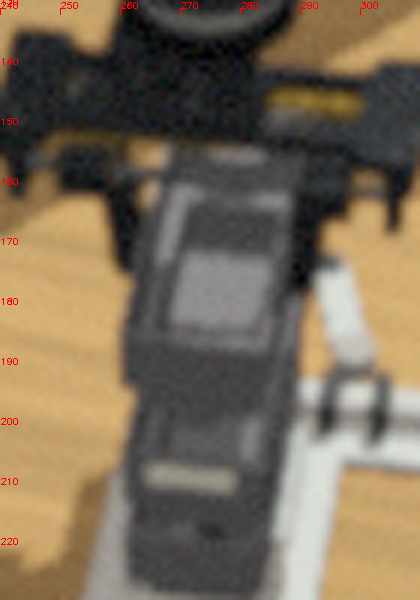

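>>> jog_arm([
  [[0.0005,-0.0015,0.004],0],
  [[0.0005,-0.0015,0.009],0],
  [[0.0005,-0.0015,0.014],0],
  [[0.0005,-0.0015,0.018],0],
  [[0.0005,-0.0015,0.022],0],
  [[0.0005,-0.0015,0.026],0],
  [[0.0005,-0.0015,0.026],0],
  [[0.0005,-0.0015,0.026],0],
])

```text
clock: 33.53
tool_pos: [0.5785, -0.0671, 0.1759]
eef_rot: [-0.07, 0.998, 0.0, -0.001]
contact_force: [-0.3, -0.8, -1.6]
opening: 0.747
```

>>> jog_arm([
  [[0,0,0.002],0],
  [[0,0,0.004],0],
  [[0,0,0.006],0],
  [[0,0,0.006],0],
  [[0,0,0.006],0],
  [[0,0,0.006],0],
])

```text
clock: 34.03
tool_pos: [0.5789, -0.067, 0.1733]
eef_rot: [-0.07, 0.998, -0.0, -0.0]
contact_force: [-2.9, -0.7, 9.2]
opening: 0.744
```

>>> jog_arm([
  [[0,0,-0.001],0],
  [[0,0,-0.001],0],
  [[0,0,-0.001],0],
  [[0,0,-0.001],0],
  [[0,0,-0.001],0],
  [[0,0,-0.001],0],
  [[0,0,-0.03],0],
  [[0,0,-0.07],0],
  [[0,0,-0.11],0],
  [[0,0,-0.13],0],
  [[0,0,-0.13],0],
  [[0,0,-0.13],0],
], gripper=88)

```text
clock: 35.03
tool_pos: [0.5789, -0.0674, 0.2691]
eef_rot: [-0.07, 0.998, -0.0, -0.001]
contact_force: [-1.1, -0.1, -0.8]
opening: 0.995
```

```bash
python3 - <<'E'
from h import *
im=snapshot("scene");a=snapshot("top");p,M=tool();s=get_state();print(p,s["contact_force"],s["q"])
crop(im,"m1",240,140,120,90,6);crop(a,"m2",190,180,140,120,5)
for d in mark_of("bolt_knob","top")[:2]: print(d,atz("top",d["pixel"][1],d["pixel"][0],.062))
E
```

```text
[ 0.57798504 -0.06782784  0.26746075] [ 1.07185786  0.36985669 -0.31217451] [ 0.61350578  0.84114256 -1.11931712  1.66340105  0.81153323  1.17895578
  0.99605354]
{'pixel': [284.6, 206.6], 'p': 0.64} [0.44558798 0.11436444 0.062     ]
```

View pics/m1.png

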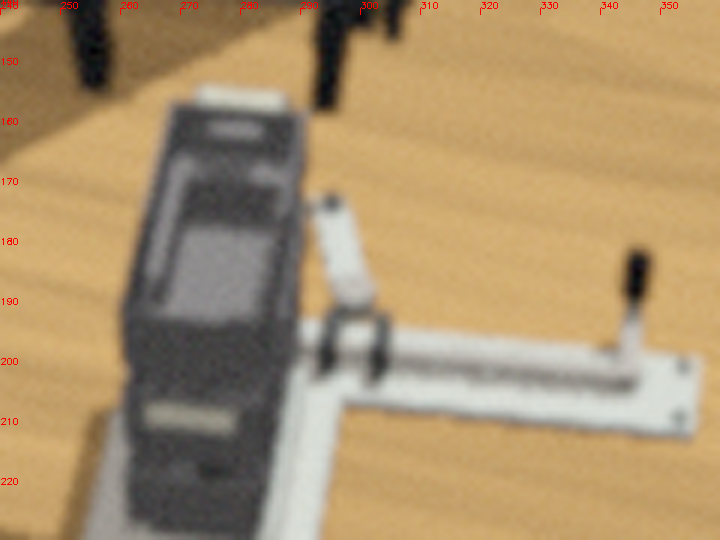

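View pics/m2.png

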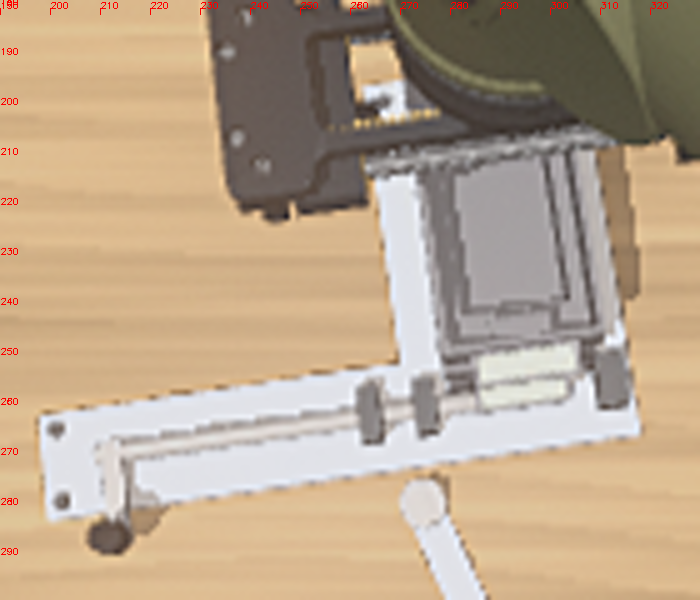

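```bash
python3 - <<'E'
from h import *
c,s=np.cos(.14),np.sin(.14);M=np.array([[c,s],[-s,c]]);B=np.array([.579,-.069])
g=lambda X,Y:((X+.5)/5-.5+190,(Y+.5)/5-.5+180)
for n,X,Y,z in (("guide1",370,445,.03),("guide1",358,380,.03),("roller",422,500,.02),("knob",108,535,.06)):
    p=atz("top",*g(X,Y),z)[:2];print(n,p,M@(p-B))
K=np.array([.579,-.067])+M.T@[-.114,.194];print(K)
print(cmd([*K,.16],.14+np.pi/2),cmd([*K,.055],.14+np.pi/2))
E
```

```text
guide1 [ 0.48319165 -0.01036521] [-0.08668888  0.07143051]
guide1 [ 0.51335009 -0.00440215] [-0.05599341  0.07312682]
roller [ 0.45858525 -0.03448378] [-0.11442011  0.05098156]
knob [0.44131195 0.10431188] [-0.11215643  0.19082961]
[0.43904401 0.10919399]
(array([0.1497, 0.2595, 0.1437]), np.float64(-0.7852), np.float64(-171.9613097976363)) (array([0.149 , 0.2595, 0.2837]), np.float64(-0.7852), np.float64(-171.9613097976363))
```

>>> jog_arm([
  [[0.1497,0.2595,0.0],0.7856],
  [[0.1497,0.2595,0.0],0.7856],
  [[0.1497,0.2595,0.0],0.7856],
  [[0.1497,0.2595,0.0],0.7856],
  [[0.1497,0.2595,0.0],0.7856],
  [[0.1497,0.2595,0.0],0.7856],
  [[0.1497,0.2595,0.0],0.7856],
  [[0.1497,0.2595,0.05],0.7856],
  [[0.1497,0.2595,0.1],0.7856],
  [[0.1497,0.2595,0.14],0.7856],
  [[0.1497,0.2595,0.14],0.7856],
  [[0.1497,0.2595,0.14],0.7856],
  [[0.1497,0.2595,0.14],0.7856],
  [[0.1497,0.2595,0.14],0.7856],
  [[0.1497,0.2595,0.14],0.7856],
  [[0.1497,0.2595,0.14],0.7856],
], gripper=60)

```text
clock: 36.52
tool_pos: [0.4399, 0.1097, 0.164]
eef_rot: [0.655, 0.756, -0.001, -0.001]
contact_force: [-0.0, -0.8, -0.9]
opening: 0.682
```

```bash
python3 - <<'E'
from h import *
im=snapshot("scene");a=snapshot("top");p,M=tool();s=get_state();print(p,s["contact_force"],s["q"])
print(cmd([.439,.109,.055],.14+np.pi/2))
crop(im,"n1",240,100,130,125,6);crop(a,"n2",190,180,140,120,5)
E
```

```text
[0.4400852  0.10970544 0.16415686] [-0.32547     0.02478602 -0.58144441] [-0.00992024  0.69268567 -0.53528251  2.147836    0.75210199  0.49547359
 -0.98589861]
(array([-0.0008, -0.0013,  0.1455]), np.float64(0.0007), np.float64(98.10419370815487))
```

View pics/n1.png

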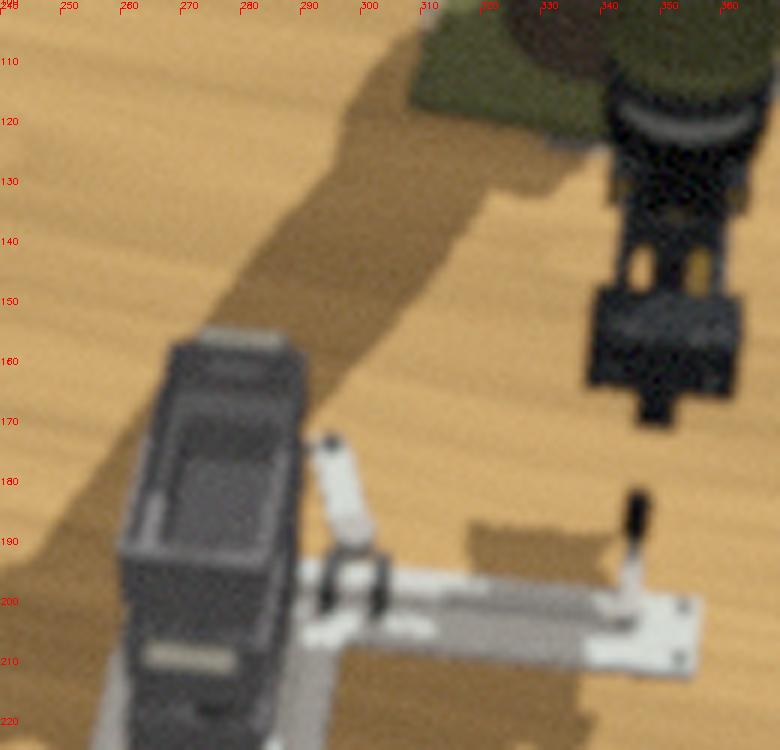

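View pics/n2.png

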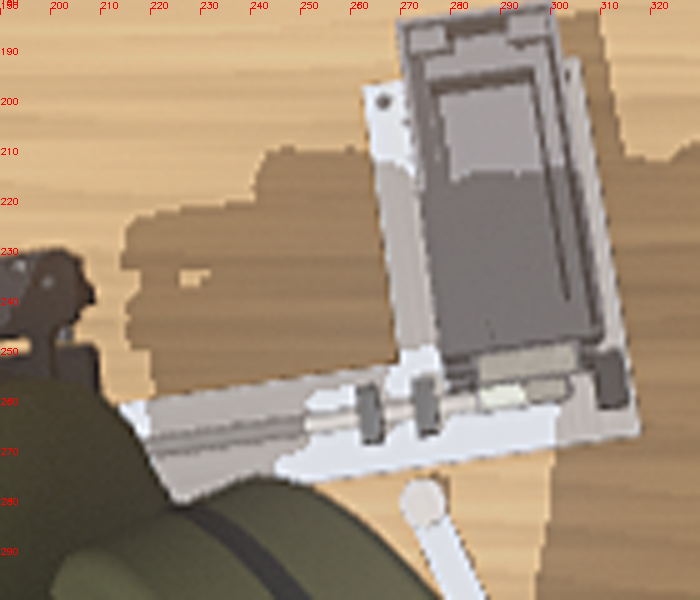

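>>> jog_arm([
  [[-0.0015,-0.001,0.04],0],
  [[-0.0025,-0.0015,0.08],0],
  [[-0.0025,-0.0015,0.11],0],
  [[-0.0025,-0.0015,0.13],0],
  [[-0.0025,-0.0015,0.14],0],
  [[-0.0025,-0.0015,0.145],0],
  [[-0.0025,-0.0015,0.145],0],
  [[-0.0025,-0.0015,0.145],0],
])

```text
clock: 37.28
tool_pos: [0.4393, 0.1079, 0.0558]
eef_rot: [0.656, 0.755, -0.0, -0.001]
contact_force: [0.3, -0.0, -0.7]
opening: 0.679
```

>>> jog_arm([
  [[0,0,0],0],
  [[0,0,0],0],
  [[0,0,0],0],
  [[0,0,0],0],
  [[0,0,0],0],
  [[0,0,0],0],
  [[0,0,0],0],
], gripper=8, newtons=20)

```text
clock: 37.87
tool_pos: [0.4412, 0.1081, 0.0558]
eef_rot: [0.656, 0.755, 0.001, 0.0]
contact_force: [7.3, -0.2, -4.3]
opening: 0.172
```

```bash
python3 - <<'E'
from h import *
im=snapshot("scene");p,M=tool();s=get_state();print(p,M.round(3),s["contact_force"],s["opening"])
crop(im,"n1",310,130,60,90,8)
c,s=np.cos(.14),np.sin(.14)
print(cmd(p+.063*np.array([s,-c,0])))
E
```

```text
[0.44119599 0.10807936 0.05573833] [[-0.139  0.99   0.002]
 [ 0.99   0.139  0.001]
 [ 0.     0.002 -1.   ]] [ 3.14564092 -0.32691498 -0.71525658] 0.175663735685648
(array([-0.084 ,  0.0001, -0.    ]), 0, np.float64(97.97649880437164))
```

View pics/n1.png

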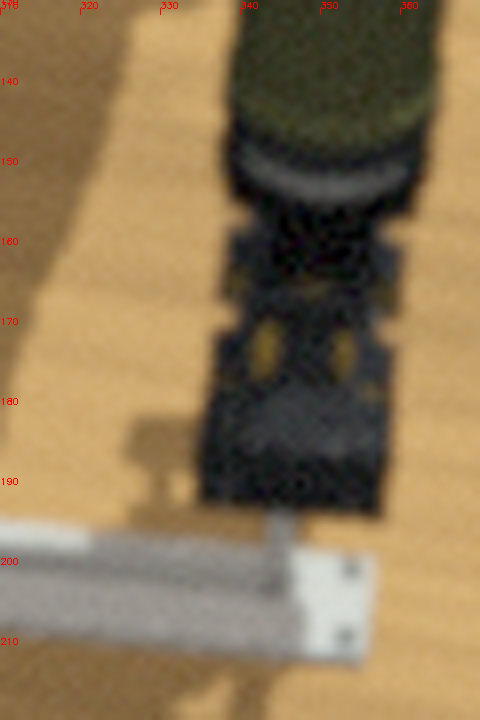

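>>> jog_arm([
  [[-0.006,0.001,0],0],
  [[-0.012,0.002,0],0],
  [[-0.02,0.002,0],0],
  [[-0.028,0.002,0],0],
  [[-0.036,0.002,0],0],
  [[-0.044,0.002,0],0],
  [[-0.052,0.002,0],0],
  [[-0.06,0.002,0],0],
  [[-0.066,0.002,0],0],
  [[-0.07,0.002,0],0],
  [[-0.072,0.002,0],0],
  [[-0.072,0.002,0],0],
], newtons=30)

```text
clock: 38.92
tool_pos: [0.4491, 0.0533, 0.0557]
eef_rot: [0.657, 0.754, -0.0, 0.0]
contact_force: [5.0, 1.3, 0.7]
opening: 0.174
```

```bash
python3 - <<'E'
from h import *
im=snapshot("scene");p,M=tool();s=get_state();print(p,s["contact_force"],s["opening"])
c,s=np.cos(.14),np.sin(.14);m=np.array([[c,s],[-s,c]]);print(m@(p[:2]-[.579,-.067]))
E
```

```text
[0.4490822  0.05337079 0.05568127] [5.72739421 0.76770117 1.73691565] 0.16854641139751708
[-0.11184976  0.13732222]
```

>>> jog_arm([
  [[-0.003,0,0],0],
  [[-0.006,0,0],0],
  [[-0.009,0,0],0],
  [[-0.009,0,0],0],
  [[-0.009,0,0],0],
])

```text
clock: 39.38
tool_pos: [0.45, 0.047, 0.0557]
eef_rot: [0.656, 0.754, -0.0, 0.0]
contact_force: [4.4, 1.8, 2.3]
opening: 0.168
```

>>> jog_arm([
  [[-0.002,0,0],0],
  [[-0.004,0,0],0],
  [[-0.006,0,0],0],
  [[-0.006,0,0],0],
  [[-0.006,0,0],0],
])

```text
clock: 39.8
tool_pos: [0.4504, 0.0443, 0.0557]
eef_rot: [0.656, 0.755, 0.001, -0.001]
contact_force: [4.4, 5.1, 1.8]
opening: 0.171
```

>>> jog_arm([
  [[-0.002,0,0],0],
  [[-0.004,0,0],0],
  [[-0.006,0,0],0],
  [[-0.006,0,0],0],
  [[-0.006,0,0],0],
])

```text
clock: 40.22
tool_pos: [0.4504, 0.044, 0.0557]
eef_rot: [0.654, 0.756, 0.004, -0.004]
contact_force: [1.8, 11.5, 1.5]
opening: 0.169
```

At the end stop (the reading stalls and the force rises to 11 N). Relax, release and rise away.

>>> jog_arm([
  [[0.006,0,0],0],
  [[0.006,0,0],0],
  [[0.006,0,0],0],
])

```text
clock: 40.47
tool_pos: [0.4504, 0.0443, 0.0557]
eef_rot: [0.656, 0.755, 0.001, -0.001]
contact_force: [4.0, 4.6, 1.3]
opening: 0.167
```

>>> jog_arm([
  [[0,0,0],0],
  [[0,0,0],0],
  [[0,0,0],0],
  [[0,0,0],0],
  [[0,0,0],0],
  [[0,0,-0.03],0],
  [[0,0,-0.08],0],
  [[0,0,-0.13],0],
  [[0,0,-0.18],0],
  [[0.05,-0.03,-0.2],0],
  [[0.1,-0.08,-0.2],0],
  [[0.15,-0.1,-0.2],0],
  [[0.2,-0.1,-0.2],0],
  [[0.25,-0.1,-0.2],0],
  [[0.3,-0.1,-0.2],0],
  [[0.3,-0.1,-0.2],0],
  [[0.3,-0.1,-0.2],0],
  [[0.3,-0.1,-0.2],0],
], gripper=50)

```text
clock: 41.97
tool_pos: [0.344, 0.2545, 0.2053]
eef_rot: [0.656, 0.755, -0.002, -0.0]
contact_force: [-0.7, -0.4, -0.0]
opening: 0.569
```

```bash
python3 - <<'E'
from h import *
im=snapshot("scene");a=snapshot("top");p,M=tool();s=get_state();print(s["clock"],p,s["contact_force"])
crop(im,"o1",230,135,130,110,6);crop(a,"o2",190,170,140,130,5);save("o3",a);save("o4",im)
c,s=np.cos(.14),np.sin(.14);m=np.array([[c,s],[-s,c]])
for d in mark_of("bolt_knob","top")[:2]: 
    q=atz("top",d["pixel"][1],d["pixel"][0],.062);print(d,q,m@(q[:2]-[.579,-.069]))
E
```

```text
42.0667 [0.34451198 0.25348299 0.20537517] [0.37547733 0.33190865 0.28458515]
{'pixel': [282.2, 238.0], 'p': 0.53} [0.45074561 0.0447853  0.062     ] [-0.11112159  0.13056904]
```

View pics/o1.png

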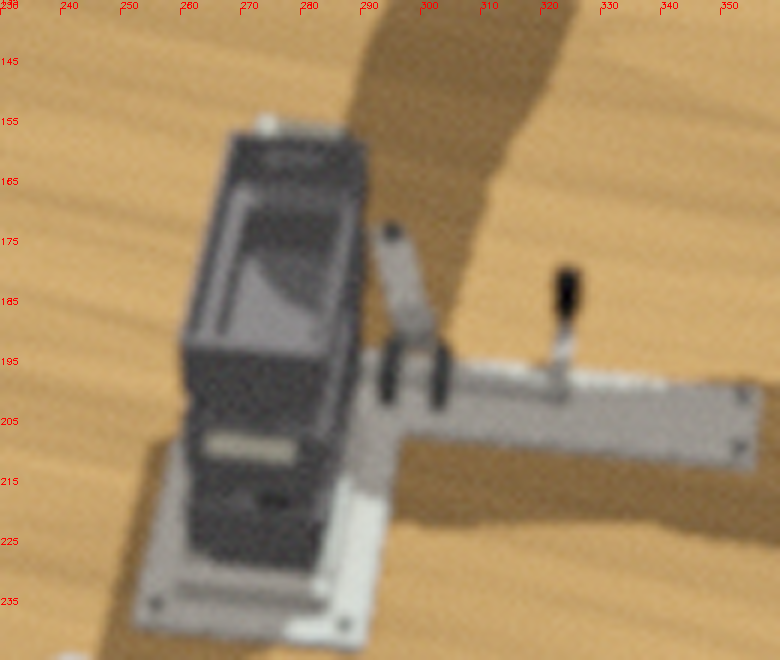

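View pics/o2.png

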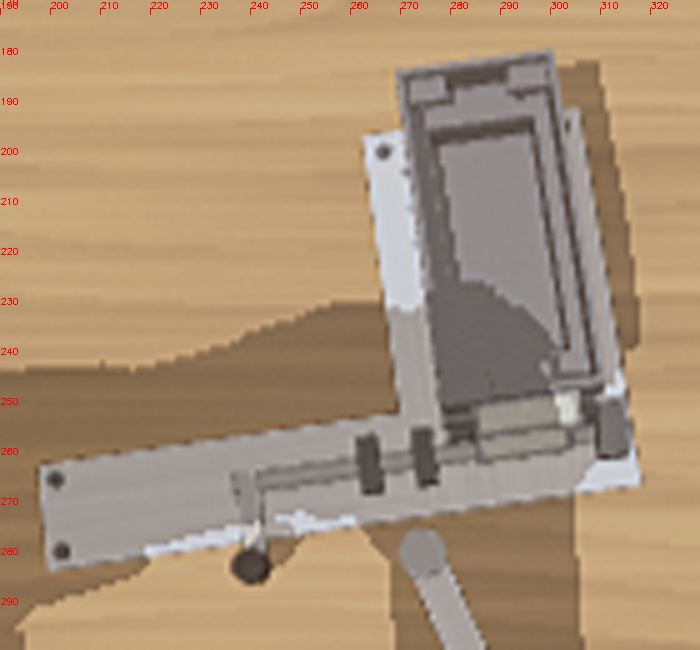

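View pics/o3.png

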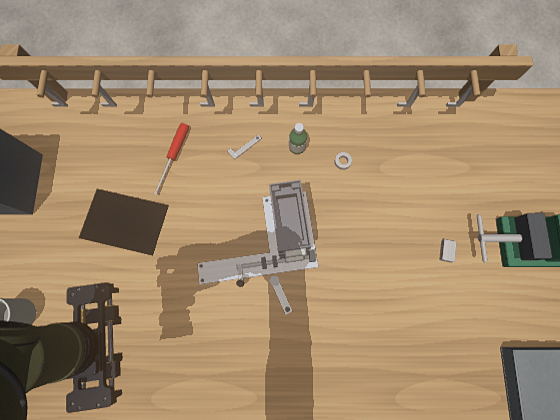

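```bash
python3 - <<'E'
from h import *
c,s=np.cos(.14),np.sin(.14);m=np.array([[c,s],[-s,c]])
g=lambda X,Y,o=170:((X+.5)/5-.5+190,(Y+.5)/5-.5+o)
f=lambda u,z:(m@(atz("top",*u,z)[:2]-[.579,-.069])).round(4)
print("end",f(g(38,465),.008),f(g(48,570),.008))
print("knob now",f(g(251,565),.062),"before",f(g(108,537,180),.062))
# scene
h=lambda X,Y:((X+.5)/6-.5+230,(Y+.5)/6-.5+135)
f2=lambda u,z:(m@(atz("scene",*u,z)[:2]-[.579,-.069])).round(4)
print("scene knob",f2(h(568,271),.061),"end",f2(h(762,388),.008),f2(h(753,468),.008))
h0=lambda X,Y:((X+.5)/6-.5+240,(Y+.5)/6-.5+140)
print("scene before",f2(h0(637,252),.061))
T=[("top",1,1,269.2,184.2),("top",1,-1,300.2,180.3)]
E
```

```text
end [-0.0484  0.2277] [-0.0981  0.2272]
knob now [-0.1125  0.1267] before [-0.1131  0.1906]
scene knob [-0.1167  0.1276] end [-0.1007  0.229 ] [-0.046   0.2278]
scene before [-0.1177  0.1914]
```

```bash
python3 - <<'E'
from plant import *
print(workorder.finish_job(), get_state()["clock"])
E
```

```text
the job is handed in; nothing more can be done
the job is handed in; nothing more can be done
```

The job is handed in, about 42 s into the 210 s. I got no verdict back, so the results below come from my own checks.

- **Parts:** I took bin_a out of the bottom bin and set it on the bench for a while. The bearing block and the damper went into the bottom bin, and a picture before stacking showed both lying in it. There was no cam on the bench.
- **Stack:** There was only one loose bin. It went on the bottom bin facing away from the robot, and bin_a went on top facing the robot. Each seated within about 0.5 mm of the expected height, and the pictures show the stack square.
- **Bolt:** I gripped the knob and slid it until it stopped and the force rose to about 11 N. Measured from the end of the plate, the knob is at y of about 129 mm, and fully home is 130 mm.
- **Bystanders:** The last overhead picture shows them where they were at the start, judged by eye. The arm was clear of everything.
- **Disagreements:** The camera read about 2–3 mm more to the robot's right than the arm did at the carrier, so I set the bins down by the arm's reading. The picture fits of the bottom and middle bins also differed by about 3 mm in x, within the 4 mm play and 16 mm tolerance.

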